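# Change the wire reels on a four-spindle feeder

## Robot

A 7-joint arm with a two-finger parallel gripper is mounted at the origin on the work surface. World frame = base frame: x ahead of the robot, y to its left, z up, the work surface at z = 0. Lengths are in mm, angles in rad, forces in N, time in s.
With the tool pointing down it reaches from about 400 to 875 mm from the base axis. Payload 4.4 kg.
Tool frame: the origin (TCP) lies at the very end of the fingers, on their centre line; the grasp point (between the pads) lies 19 mm behind it (ctrl.tcp_to_grasp is the distance from the TCP to the grasp point, in mm); z points along the fingers, y is the direction in which the jaws open and shut (so a half turn about z gives the same grasp; the last joint's range is limited). The gripper opens to 85 mm and grips with 20 to 120 N. Pads are 22 mm wide; open, the fingers measure 114 mm over their backs; the gripper's body (76 mm by 85 mm) begins 54 mm behind the grasp point. The pads swing forward as they close: fully open they stand 13 mm farther back than shut.
Start: joints at [1.122, 0.628, 0.038, 1.517, -0.027, 0.996, -0.02], TCP at [242.817, -602.958, 196.313] pointing down, gripper open.
Joint ranges: [-3.06, 3.06], [-0.37, 2.12], [-1.25, 1.32], [0.18, 2.47], [-1.1, 4.24], [0.23, 1.98], [-2.94, 2.94]. Speed limits (rad/s): [2.57, 2.57, 3.14, 3.14, 3.14, 3.14, 3.14].

## Interface

Orientations are given as a rotation vector (axis times angle).
In Python, from station import ctrl, cams gives the robot as it stands.
- The arm moves only by the tool move_arm, never from a script. Its argument "deltas" is a list of rows, each a list of 7 numbers: the closure, from 0 (fully open) to 1 (shut), then the shift along the tool's x, y, z in cm, then the turn, a rotation vector about the tool's x, y, z in rad. A call has 1 to 5 rows; each row shifts and turns the pose as measured when the row begins, along the tool's axes as they then stand; what a row does not reach is not made up. A row lasts 1/12 s, in which the tool goes at most 41.7 mm and 7.16 degrees, less where a joint would pass 70% of its speed; a pose out of reach is approached as far as the arm can. A call is refused whole if a number of a shift passes 4.17 or a number of a turn 0.125, either way. A call with a gripper value outside its range is refused whole. The fingers move at their own pace and stop on an object; the grip force is fixed at half the most. Time passes only in rows, so rows that do not move let the fingers close. It gives the time, the measured TCP pose, the force and the opening at its end, in the units of the state.
- ctrl.sense(): the state, without advancing time (a new reading comes with each control period).
- cams.snapshot(name): name is "scene" or "top" or "wrist"; returns a dict with "img" (384x512x3 uint8, red, green, blue), "fx", "fy", "cx", "cy" (pixels), "k1" (the pictures are not rectified: a ray, as slopes to the right and down, at radius r is drawn at 1 + k1 r^2 times it, then the intrinsics apply), "position" and "orientation" of the camera in the world; the wrist camera has in their place "hand_eye" (4x4, takes a point from camera to tool coordinates, whose origin is the TCP and whose axes are the flange's). Camera axes: x right, y down, z forward; pixel columns grow to the right and rows downward; lengths in mm; the calibration is good to about 2 mm. A picture is of the moment at which its call begins: read the wrist's pose just before it. There is no depth.
- ctrl.finish_job(): hands the job in, once; it reports no verdict.
The state is a dict: "clock": time; "q": joint angles; "dq": joint speeds; "joint_torque": joint torques, N m; "tool_pos": TCP position; "tool_rot": TCP orientation; "contact_force": force on the tool from outside, world axes, zero at the start; "moment": the same for the moment, N m; "finger_gap": opening from 0.0 (shut) to 1.0 (fully open).
Only numpy, scipy, OpenCV 4.12 (cv2) and the standard library are available. Lean on these libraries where they do the work, as an engineer would, in place of code of your own. Each camera call takes 0.05 s, during which the arm holds its last target.

## Task

Change over the wire feeder: take the empty reel off its spindle and stand it upright in the open metal discard tray, and fit every full reel on the bench onto a spindle of its own, rocking it until the splines mesh and it sits fully home on the shoulder. When all that is done, press the three keys of the panel one at a time, each fully down and released again: first the round one, then the square one, then the long bar. Leave the jar, the brass bowl and the screwdriver where they are.

Things in the scene. Friction and masses are not known exactly. Their poses are not given: they have to be found in the camera images.
- reel1_centre (a point): A full wire reel, 72 mm high, about 0.3 kg: drum of wound metal wire with 64 mm flanges (lowest 34 mm), on it a grey hollow hexagonal collar, 38 mm high, 37 mm across flats (flats face along its own x axis and every 60 degrees). Stands on the bench at first. Point: its centre, 36 mm above its underside, z up along the axis. None if absent.
- reel2_centre (a point): Another full reel, the same as reel1. Bore of all reels: open at both ends, 29 mm across, with six straight inner teeth 5 mm wide in its lowest 26 mm, one under each collar flat, 21 mm between opposite tooth tips. On a spindle a reel has 1.5 mm radial play and about 5 degrees of turning play either way. Point: centre, 36 mm above its underside. None if absent.
- reel3_centre (a point): Another full reel, the same as reel1. A reel lowered on a spindle out of mesh rests on the tooth tops, its underside 26 mm above the shoulder; it drops in when turned (60 degrees cover every case) under light pressure, 5 to 10 N. Point: centre, 36 mm above its underside; fully home, 36 mm above the seat point. None if absent.
- reel4_centre (a point): Another full reel, the same as reel1. Point: centre, 36 mm above its underside. None if absent.
- reel_empty_centre (a point): The empty reel, 72 mm high, 0.09 kg: flanges, collar and bore as the full ones, but no wire: between its two 4 mm flanges (at the bottom, and with top face 34 mm up) only the narrow hexagonal core shows. At first it sits fully home on one of the spindles and lifts straight off (47 mm clears the spindle). Point: centre, 36 mm above its underside; own x faces a collar flat.
- seat_right (a point): Right-hand place (seen from the robot) of the grey feeder, a fixed block 110 by 360 mm. Point: on the axis of the upright spindle, at the top of its 40 mm wide shoulder, 36 mm above the bench, on which the underside of a fitted reel rests. The four spindles are 90 mm apart along the feeder's y. The frame has the feeder's axes.
- seat_mid_right (a point): Second place from the right of the feeder, same kind of point. Every spindle is fixed and stands 47 mm above its shoulder: a round core 18 mm across with a domed nose, and in the lowest 26 mm six straight teeth 5 mm wide, 26 mm across opposite tips. The angle of the teeth differs for each spindle and start and is not given by this frame.
- seat_mid_left (a point): Second place of the feeder from the left, same kind of point and spindle: top centre of the shoulder, 36 mm above the bench. Its tooth angle is not given either.
- seat_left (a point): Left-hand place of the feeder, same kind of point and spindle: top centre of the shoulder, 36 mm above the bench. Its tooth angle is not given either.
- tray_floor (a point): Centre of the inner floor of the open metal discard tray, 4 mm above the bench: 132 by 132 mm inside, walls 4 mm thick, rim 35 mm above the bench; fixed. z up, x and y along its sides.
- key_round (a joint): Travel of the round key (a disc 32 mm across) on the key panel, in m: 0 up, 0.008 fully down; pressed beyond 0.005. Springs back up. About 1.5 N starts it, 5 N takes it fully down. It moves straight down.
- key_round_top (a point): Centre of the top face of the round key, 52 mm above the bench when up; goes down with the key. z up. The keys sit 66 mm apart in a row on the fixed grey panel, on plates 38 mm above the bench, in an order that changes from start to start.
- key_square (a joint): Travel of the square key (28 by 28 mm) on the key panel, in m: 0 up, 0.008 fully down; pressed beyond 0.005. Springs back up. About 1.5 N starts it, 5 N takes it fully down. It moves straight down.
- key_square_top (a point): Centre of the top face of the square key, 52 mm above the bench when up; goes down with the key. z up. The keys sit 66 mm apart in a row on the fixed grey panel, on plates 38 mm above the bench, in an order that changes from start to start.
- key_bar (a joint): Travel of the long bar key (16 by 46 mm) on the key panel, in m: 0 up, 0.008 fully down; pressed beyond 0.005. Springs back up. About 1.5 N starts it, 5 N takes it fully down. It moves straight down.
- key_bar_top (a point): Centre of the top face of the long bar key, 52 mm above the bench when up; goes down with the key. z up. The keys sit 66 mm apart in a row on the fixed grey panel, on plates 38 mm above the bench, in an order that changes from start to start.
- flux_jar: Bystander: a closed amber jar, 52 mm wide, 65 mm high, beyond the feeder. Origin under its centre.
- tip_tin: Bystander: a brass bowl, 70 mm wide, 35 mm high, beyond the feeder. Origin under its centre.
- driver: Bystander: a black-handled screwdriver, 170 mm long, lying at the right beyond the panel and tray places. Its x axis runs along it.

How it is judged:
By the outcome, as a careful person would: the job done as asked, in the order asked, and still so for the second after the job is handed in, with the robot touching nothing.
Of reel1, reel2, reel3, reel4 only 3 to 4 are there at a start; the rules pass over those that are not, and their reading is None.
At some moment in a run one of reel1, reel2, reel3, reel4 may be knocked a few centimetres aside while the robot is not near it.
Once in a run the grip may slacken for a moment while it holds something.
It also fails if it takes over 210 s, if anything falls off the work surface, if the arm or the gripper's body presses on something with over 40 N, if the wrist force passes 120 N, or if a joint passes its speed limit or range.

## Working session

There is one attempt and no reset: what is moved stays moved. The work goes in short steps, Python scripts to look and compute and a tool call to move; the robot and the scene stay as the last step left them, time stands still between calls to the robot, and variables do not carry over. Pictures are saved under pics/ and viewed, and the job is handed in when it is done.

Besides the shell and the picture viewer there is one more tool, called after ">>>" as name([rows], argument=value, ...), one row to a line, values as JSON. move_arm: Moves the arm, as the interface text tells. Its arguments: {"type":"object","properties":{"deltas":{"type":"array","items":{"type":"array","items":{"type":"number"}}}},"required":["deltas"]}

```bash
ls; mkdir -p pics; cat > h.py <<'E'
import numpy as np,cv2
from scipy.spatial.transform import Rotation as R
from station import ctrl,cams
def snap(n,f=None):
    s=ctrl.sense(); c=cams.snapshot(n)
    if 'hand_eye' in c:
        T=np.eye(4);T[:3,:3]=R.from_rotvec(s['tool_rot']).as_matrix();T[:3,3]=s['tool_pos']
        T=T@np.array(c['hand_eye']);c['P']=T[:3,3];c['Rm']=T[:3,:3]
    else:
        c['P']=np.array(c['position'])
        o=np.array(c['orientation']);c['Rm']=o if o.shape==(3,3) else R.from_rotvec(o).as_matrix()
    if f: cv2.imwrite('pics/'+f,cv2.resize(c['img'][:,:,::-1],None,fx=1.5,fy=1.5,interpolation=cv2.INTER_CUBIC))
    return c
def ray(c,u,v):
    x=(u-c['cx'])/c['fx'];y=(v-c['cy'])/c['fy'];rd=np.hypot(x,y);r=rd
    for _ in range(20): r=rd/(1+c['k1']*r*r)
    k=r/rd if rd>0 else 1
    d=c['Rm']@np.array([x*k,y*k,1]);return c['P'],d/np.linalg.norm(d)
def onz(c,u,v,z):
    p,d=ray(c,u,v);return p+d*(z-p[2])/d[2]
def proj(c,X):
    p=c['Rm'].T@(np.array(X)-c['P']);x,y=p[0]/p[2],p[1]/p[2];k=1+c['k1']*(x*x+y*y)
    return np.array([c['fx']*x*k+c['cx'],c['fy']*y*k+c['cy']])
E
python3 - <<'E'
from h import *
np.set_printoptions(precision=3,suppress=True)
for n in ['scene','top','wrist']:
    c=snap(n,n+'0.png'); print(n,c['fx'],c['cx'],c['cy'],c['k1'],c['P'],c['Rm'].tolist())
print(ctrl.sense(),ctrl.tcp_to_grasp)
E
```

```text
pics
scene 412.5001726950645 261.40066148167375 186.4018216016151 -0.1449775331679358 [1081.882  -56.069  860.856] [[0.15356026155227115, 0.8290551454873339, -0.5376679382415999], [0.9881305166792059, -0.1311290957331392, 0.08002026155602115], [-0.004162700960060717, -0.5435740299105395, -0.8393509075038476]]
top 419.42110812270585 254.59132916080895 205.0951706167821 -0.05521648866031532 [484.281  -1.431 986.038] [[-0.028828794974464795, -0.9932347238009462, 0.11248859505024603], [-0.9994707568464833, 0.03033903092108235, 0.011736669522803195], [-0.015070062675322925, -0.11209070719211103, -0.9935836988256875]]
wrist 276.61531525924414 258.56208553089374 188.23159975184504 0.02025672665975075 [ 314.599 -573.158  372.202] [[0.37263174365184504, -0.8836685619273937, -0.2833292365502638], [-0.9279747724538752, -0.3557908310905664, -0.11079578602573688], [-0.0028991916394958597, 0.3042084107533086, -0.9526010904438342]]
{'clock': 0.15, 'q': array([ 1.122,  0.629,  0.038,  1.518, -0.027,  0.996, -0.02 ]), 'dq': array([ 0.001, -0.003,  0.   , -0.004,  0.001, -0.   ,  0.001]), 'joint_torque': array([  0.001, -56.379,   1.227, -19.365,   0.011,   0.007,  -0.   ]), 'tool_pos': array([ 242.633, -602.473,  195.595]), 'tool_rot': array([-3.083, -0.597,  0.   ]), 'contact_force': array([-1.469, -0.419,  0.109]), 'moment': array([-0.028, -0.03 , -0.006]), 'finger_gap': 0.9996447476767911} 18.700000000000003
```

View pics/scene0.png

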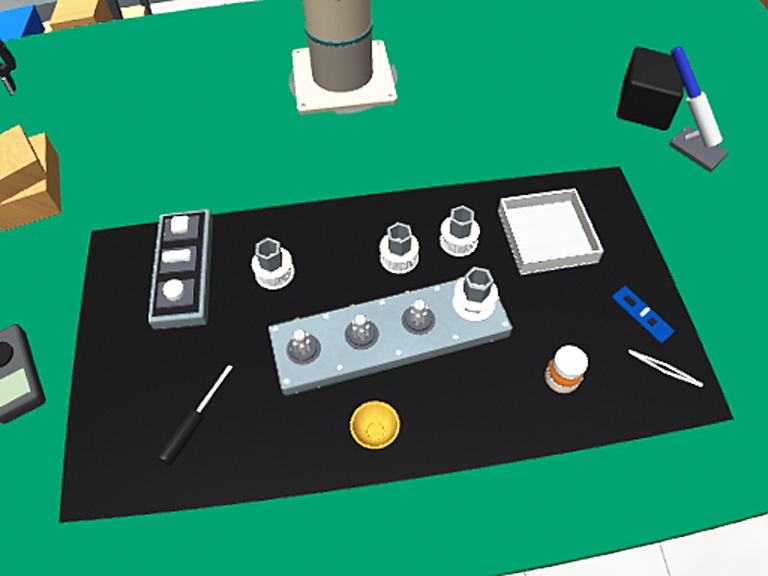

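View pics/top0.png

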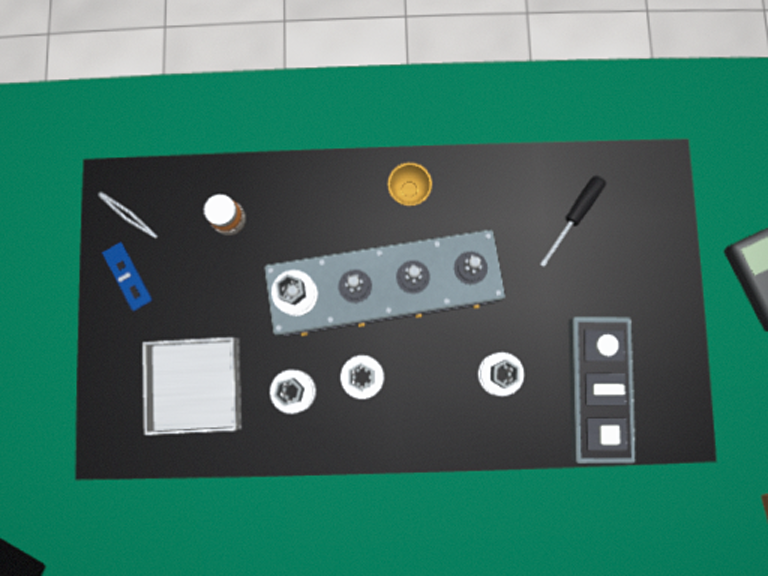

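View pics/wrist0.png

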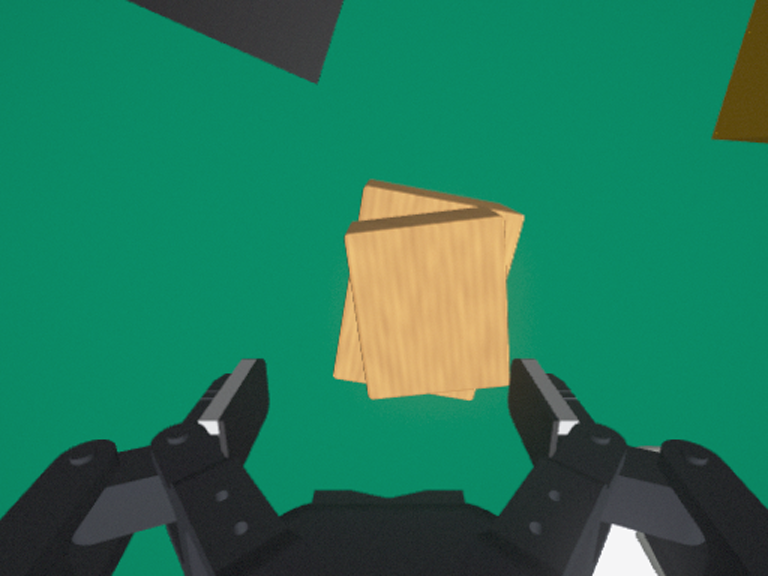

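```bash
python3 - <<'E'
from h import *
np.set_printoptions(precision=1,suppress=True)
c=snap('top'); im=c['img']
cv2.imwrite('pics/topcrop.png',cv2.resize(im[140:320,80:440,::-1],None,fx=2.2,fy=2.2,interpolation=cv2.INTER_CUBIC))
g=im.min(axis=2); m=(g>170).astype(np.uint8)
n,l,st,ce=cv2.connectedComponentsWithStats(m)
for i in range(1,n):
    x,y,w,h,a=st[i]
    if a<40 or y<80: continue
    cs,_=cv2.findContours((l==i).astype(np.uint8),cv2.RETR_EXTERNAL,cv2.CHAIN_APPROX_NONE)
    cc=max(cs,key=len); (u,v),r=cv2.minEnclosingCircle(cc)
    print(i,(x,y,w,h),a,(round(u,1),round(v,1),round(r,1)), 'z34',onz(c,u,v,34),'z70',onz(c,u,v,70),'z52',onz(c,u,v,52))
s=snap('scene');im=s['img'];cv2.imwrite('pics/scenecrop.png',cv2.resize(im[130:270,90:350,::-1],None,fx=3,fy=3,interpolation=cv2.INTER_CUBIC))
E
```

```text
8 (np.int32(136), np.int32(130), np.int32(21), np.int32(20)) 326 (146.0, 139.4, 10.3) z34 [755.1 260.2  34. ] z70 [744.8 250.3  70. ] z52 [750.  255.3  52. ]
10 (np.int32(78), np.int32(140), np.int32(26), np.int32(18)) 51 (90.5, 148.5, 15.1) z34 [738.1 392.6  34. ] z70 [728.5 377.7  70. ] z52 [733.3 385.1  52. ]
11 (np.int32(361), np.int32(148), np.int32(20), np.int32(29)) 67 (370.5, 162.0, 16.9) z34 [ 684.1 -261.1   34. ] z70 [ 676.6 -251.2   70. ] z52 [ 680.4 -256.2   52. ]
13 (np.int32(495), np.int32(159), np.int32(17), np.int32(24)) 261 (506.4, 170.3, 12.2) z34 [ 655.8 -580.2   34. ] z70 [ 649.4 -558.3   70. ] z52 [ 652.6 -569.3   52. ]
23 (np.int32(181), np.int32(180), np.int32(31), np.int32(31)) 482 (196.2, 194.6, 15.8) z34 [620.5 143.3  34. ] z70 [615.3 137.9  70. ] z52 [617.9 140.6  52. ]
43 (np.int32(398), np.int32(223), np.int32(14), np.int32(15)) 162 (404.5, 229.7, 7.3) z34 [ 525.3 -329.3   34. ] z70 [ 523.8 -316.9   70. ] z52 [ 524.5 -323.1   52. ]
44 (np.int32(95), np.int32(225), np.int32(62), np.int32(65)) 3374 (125.5, 257.0, 42.9) z34 [482.1 307.1  34. ] z70 [482.2 295
[... 153 characters left out ...]
 486.8 -159.8   70. ] z52 [ 486.8 -162.9   52. ]
46 (np.int32(227), np.int32(237), np.int32(29), np.int32(29)) 482 (240.8, 250.8, 14.5) z34 [489.   43.9  34. ] z70 [488.9  42.2  70. ] z52 [488.9  43.1  52. ]
50 (np.int32(180), np.int32(247), np.int32(30), np.int32(29)) 443 (194.8, 260.7, 15.0) z34 [469.8 148.7  34. ] z70 [470.3 143.   70. ] z52 [470.1 145.8  52. ]
55 (np.int32(396), np.int32(256), np.int32(21), np.int32(7)) 142 (406.0, 259.0, 10.4) z34 [ 459.2 -328.4   34. ] z70 [ 460.1 -316.1   70. ] z52 [ 459.7 -322.2   52. ]
57 (np.int32(400), np.int32(284), np.int32(14), np.int32(13)) 156 (406.5, 289.5, 7.9) z34 [ 391.2 -325.3   34. ] z70 [ 394.7 -313.1   70. ] z52 [ 393.  -319.2   52. ]
```

View pics/topcrop.png

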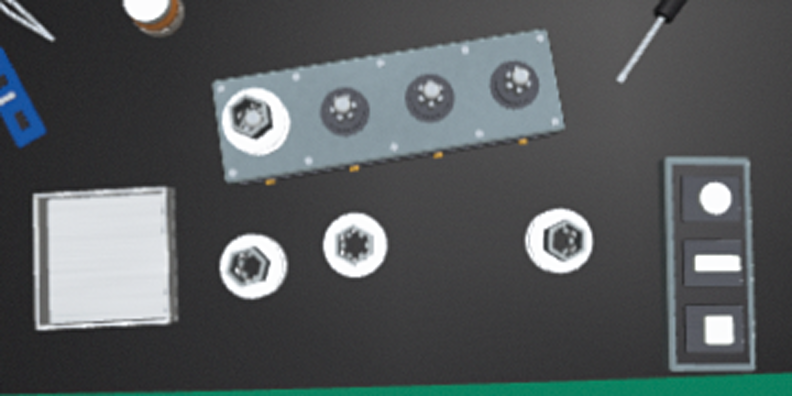

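View pics/scenecrop.png

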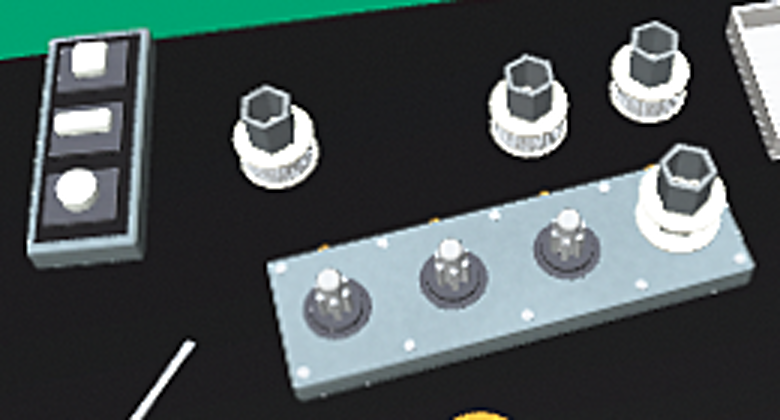

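```bash
cat >> h.py <<'E'
def go(x,y,z,psi=None):
    s=ctrl.sense();M=R.from_rotvec(s['tool_rot']).as_matrix();p=np.array(s['tool_pos'])
    ps=np.degrees(np.arctan2(M[1,0],M[0,0]))
    d=M.T@(np.array([x,y,z])-p)/10
    if psi is None: psi=ps
    Mt=np.array([[np.cos(np.radians(psi)),np.sin(np.radians(psi)),0],[np.sin(np.radians(psi)),-np.cos(np.radians(psi)),0],[0,0,-1]])
    rv=R.from_matrix(M.T@Mt).as_rotvec()
    n=max(np.linalg.norm(d)/4.15,np.linalg.norm(rv)/.124)
    print('t%.2f psi %.1f q7 %.2f gap %.3f F %s pos %s'%(s['clock'],ps,s['q'][6],s['finger_gap'],np.round(s['contact_force'],1),np.round(p,1)))
    print('total shift cm',np.round(d,2),'turn',np.round(rv,3),'rows>=%.1f'%n)
    for k in (5,10):
        if k>=n: print(k,'rows each',np.round(d/k,2),np.round(rv/k,3));break
    else:
        k=int(np.ceil(n)); print(k,'rows each',np.round(d/k,2),np.round(rv/k,3))
E
python3 - <<'E'
from h import *
go(540,40,230,5)
E
```

```text
t0.25 psi 21.9 q7 -0.02 gap 0.998 F [ 0.4 -0.   0.5] pos [ 242.7 -602.7  195.9]
total shift cm [ 51.58 -48.51  -3.37] turn [-0.001  0.     0.296] rows>=17.1
18 rows each [ 2.87 -2.7  -0.19] [-0.     0.     0.016]
```

>>> move_arm([
  [0, 2.87, -2.7, -0.2, 0, 0, 0],
  [0, 2.87, -2.7, -0.2, 0, 0, 0],
  [0, 2.87, -2.7, -0.2, 0, 0, 0],
  [0, 2.87, -2.7, -0.2, 0, 0, 0],
  [0, 2.87, -2.7, -0.2, 0, 0, 0],
])

```text
clock: 0.67
tool_pos: [320.3, -427.9, 202.9]
tool_rot: [3.085, 0.569, -0.01]
contact_force: [1.4, -0.2, 0.1]
finger_gap: 1.0
```

>>> move_arm([
  [0, 2.87, -2.7, -0.2, 0, 0, 0],
  [0, 2.87, -2.7, -0.2, 0, 0, 0],
  [0, 2.87, -2.7, -0.2, 0, 0, 0],
  [0, 2.87, -2.7, -0.2, 0, 0, 0],
  [0, 2.87, -2.7, -0.2, 0, 0, 0],
])

```text
clock: 1.08
tool_pos: [408.5, -241.7, 212.4]
tool_rot: [3.085, 0.565, -0.008]
contact_force: [0.6, -1.2, 1.0]
finger_gap: 1.002
```

>>> move_arm([
  [0, 2.87, -2.7, -0.2, 0, 0, 0],
  [0, 2.87, -2.7, -0.2, 0, 0, 0],
  [0, 2.87, -2.7, -0.2, 0, 0, 0],
  [0, 2.87, -2.7, -0.2, 0, 0, 0],
  [0, 2.87, -2.7, -0.2, 0, 0, 0],
])

```text
clock: 1.5
tool_pos: [497.5, -55.1, 222.5]
tool_rot: [3.084, 0.564, -0.005]
contact_force: [1.4, -0.3, -0.2]
finger_gap: 1.002
```

```bash
python3 - <<'E'
from h import *
go(540,40,230,5)
E
```

```text
t1.50 psi 20.7 q7 -1.18 gap 1.002 F [ 1.4 -0.3 -0.2] pos [497.5 -55.1 222.5]
total shift cm [ 7.34 -7.39 -0.82] turn [0.007 0.003 0.274] rows>=2.5
5 rows each [ 1.47 -1.48 -0.16] [0.001 0.001 0.055]
```

>>> move_arm([
  [0, 1.5, -1.4, -0.15, 0, 0, 0.055],
  [0, 1.5, -1.5, -0.15, 0, 0, 0.055],
  [0, 1.4, -1.5, -0.15, 0, 0, 0.055],
  [0, 1.3, -1.6, -0.15, 0, 0, 0.055],
  [0, 1.2, -1.7, -0.15, 0, 0, 0.055],
])

```text
clock: 1.92
tool_pos: [548.5, 49.8, 230.3]
tool_rot: [3.135, 0.135, 0.0]
contact_force: [-0.7, 1.3, 1.2]
finger_gap: 1.002
```

```bash
python3 - <<'E'
from h import *
go(540,40,230,5)
c=snap('wrist','w1.png')
E
```

```text
t1.92 psi 4.9 q7 -1.62 gap 1.002 F [-0.7  1.3  1.2] pos [548.5  49.8 230.3]
total shift cm [-0.93  0.91  0.03] turn [ 0.004 -0.    -0.001] rows>=0.3
5 rows each [-0.19  0.18  0.01] [ 0.001 -0.    -0.   ]
```

View pics/w1.png

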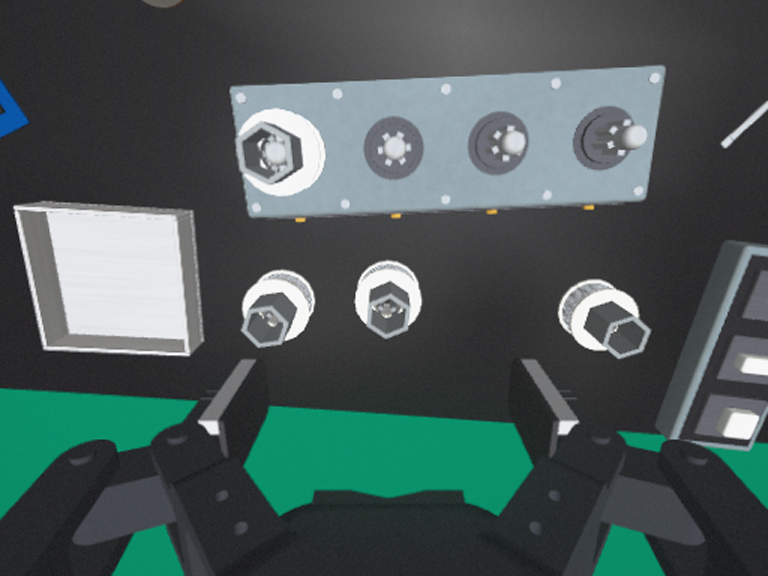

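```bash
python3 - <<'E'
from h import *
import pickle
c=snap('wrist');pickle.dump(c,open('w1.pkl','wb'))
im=c['img'][:,:,::-1]
def crop(x,y,w,h,k): return cv2.resize(im[y:y+h,x:x+w],None,fx=k,fy=k,interpolation=cv2.INTER_CUBIC)
a=crop(155,70,65,65,6);b=crop(160,175,65,65,6)
d=crop(230,170,65,65,6);e=crop(375,180,65,65,6)
cv2.imwrite('pics/hex1.png',np.vstack([np.hstack([a,b]),np.hstack([d,e])])[:,:780])
s=crop(235,65,195,60,4);cv2.imwrite('pics/sp1.png',s)
E
```

```text
(no output)
```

View pics/hex1.png

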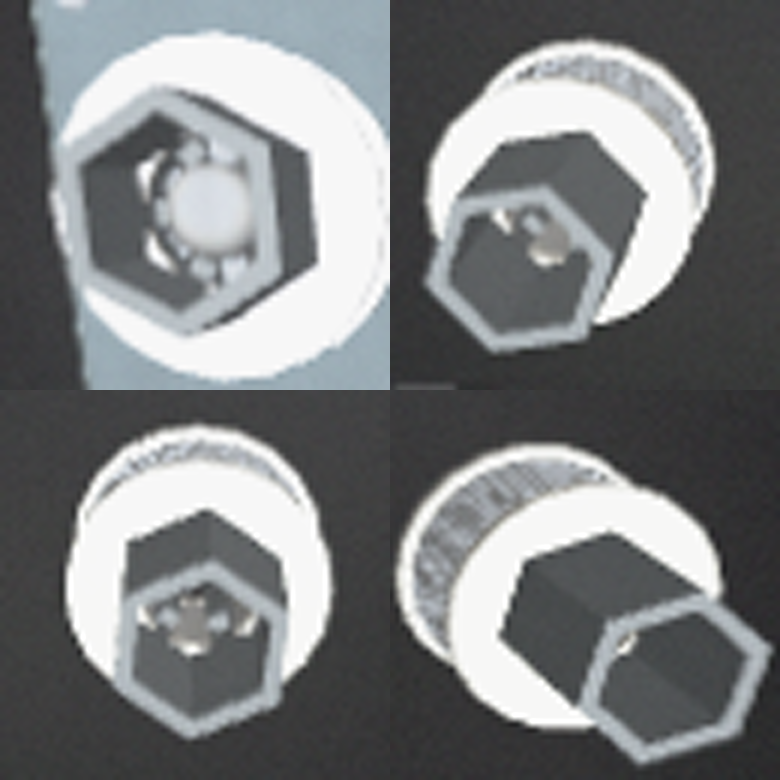

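View pics/sp1.png

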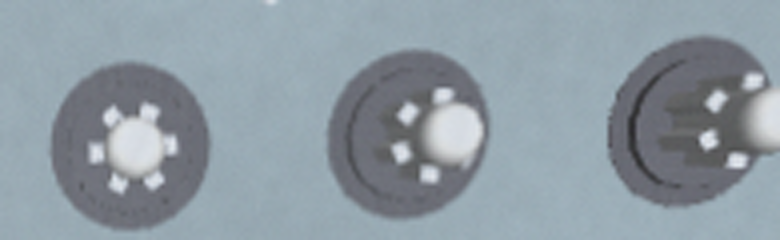

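```bash
python3 - <<'E'
from h import *
import pickle
from scipy.optimize import least_squares
np.set_printoptions(precision=1,suppress=True)
c=pickle.load(open('w1.pkl','rb'))
H={'E':((155,70),(0,0),108,[(160,87),(268,148),(283,282),(187,333),(78,272),(62,143)]),
'B':((160,175),(390,0),72,[(452,207),(550,184),(612,258),(590,338),(495,350),(428,280)]),
'A':((230,170),(0,390),72,[(208,562),(285,603),(275,695),(193,738),(117,685),(125,600)]),
'C':((375,180),(390,390),72,[(612,620),(705,596),(770,652),(737,742),(640,764),(580,702)])}
for k,(o,t,z,ps) in H.items():
    P=np.array([onz(c,o[0]+(x-t[0]+.5)/6-.5,o[1]+(y-t[1]+.5)/6-.5,z)[:2] for x,y in ps])
    ce=P.mean(0);d=P-ce;a=np.degrees(np.arctan2(d[:,1],d[:,0]))%60
    f=np.degrees(np.angle(np.exp(1j*np.radians(a*6)).mean()))/6
    print(k,'centre',ce,'r',np.hypot(*d.T),'(exp 21.4) corner ang',a,'-> flat normal mod60',(f+30)%60)
S={'ML':[(112,117),(150,111),(171,145),(155,179),(119,184),(96,152)],'MR':[(409,112),(443,95),(402,152),(429,174)],'R':[(716,100),(753,80),(709,140),(737,160)]}
for k,ps in S.items():
    P=np.array([onz(c,235+(x+.5)/4-.5,65+(y+.5)/4-.5,62)[:2] for x,y in ps])
    f=lambda q:np.hypot(*(P-q[:2]).T)-11.3
    q=least_squares(f,P.mean(0)+[-5 if len(P)<5 else 0,0]).x;q2=least_squares(f,P.mean(0)+[0,-8]).x
    d=P-q;a=np.degrees(np.arctan2(d[:,1],d[:,0]))
    print(k,q,q2,'res',f(q),'ang',a%60)
for n,u,v in [('ML',130,146),('MR',405,133)]: print(n,onz(c,235+(u+.5)/4-.5,65+(v+.5)/4-.5,36))
# tray rim/floor: picks
for u,v,z in [(22,207,35),(190,208,35),(200,353,35),(47,350,35)]: print('rim',onz(c,u/1.5,v/1.5,z))
E
```

```text
E centre [616.2 140.2] r [20.1 20.  21.5 20.3 20.  21.1] (exp 21.4) corner ang [6.5 6.8 2.5 7.  4.9 3.1] -> flat normal mod60 35.1266963853861
B centre [469.6 151.3] r [20.3 21.7 20.3 21.5 20.7 20.8] (exp 21.4) corner ang [47.7 43.8 43.3 45.3 44.  41.4] -> flat normal mod60 14.244389888534274
A centre [489.   45.3] r [19.9 21.  19.9 21.6 20.3 19.8] (exp 21.4) corner ang [0.7 4.9 0.9 0.9 0.7 0.7] -> flat normal mod60 31.466881607094855
C centre [ 486.  -165.8] r [21.3 20.3 20.7 22.3 21.  20.3] (exp 21.4) corner ang [52.8 56.  54.3 52.6 54.4 50.5] -> flat normal mod60 23.43573750503581
ML [627.3  51.9] [627.3  51.9] res [-0.5  0.  -0.2 -0.3 -0.1 -0. ] ang [41.9 40.6 39.2 41.2 42.4 41. ]
MR [638.6 -37.5] [638.6 -37.5] res [-0.  -0.2  0.  -0.2] ang [59.9  3.7 59.5 56.1]
R [ 650.1 -126.3] [ 650.1 -126.3] res [ 0.  -0.2 -0.  -0.2] ang [4.9 5.9 3.5 1.2]
ML [627.8  52.4  36. ]
MR [639.2 -34.4  36. ]
rim [550.9 379.1  35. ]
rim [563.6 233.9  35. ]
rim [420.6 231.9  35. ]
rim [411.5 379.4  35. ]
```

```bash
python3 - <<'E'
from h import *
go(616,139.5,130,5)
E
```

```text
t2.02 psi 5.3 q7 -1.62 gap 0.998 F [-0.5  0.3  0.1] pos [549.6  53.4 230.3]
total shift cm [ 7.39 -7.97 10.03] turn [ 0.001 -0.002  0.006] rows>=3.6
5 rows each [ 1.48 -1.59  2.01] [ 0.    -0.     0.001]
```

>>> move_arm([
  [0, 1.5, -1.6, 1.6, 0, 0, 0],
  [0, 1.5, -1.6, 2, 0, 0, 0],
  [0, 1.5, -1.6, 2, 0, 0, 0],
  [0, 1.5, -1.6, 2, 0, 0, 0],
  [0, 1.2, -1.2, 1.8, 0, 0, 0],
])

```text
clock: 2.43
tool_pos: [618.5, 131.7, 138.0]
tool_rot: [3.133, 0.14, 0.016]
contact_force: [0.9, 0.4, -0.4]
finger_gap: 1.001
```

```bash
python3 - <<'E'
from h import *
go(616,139.5,77,5)
c=snap('wrist','w2.png')
E
```

```text
t2.43 psi 5.1 q7 -1.73 gap 1.001 F [ 0.9  0.4 -0.4] pos [618.5 131.7 138. ]
total shift cm [-0.24 -0.84  6.1 ] turn [ 0.006 -0.01   0.002] rows>=1.5
5 rows each [-0.05 -0.17  1.22] [ 0.001 -0.002  0.   ]
```

View pics/w2.png

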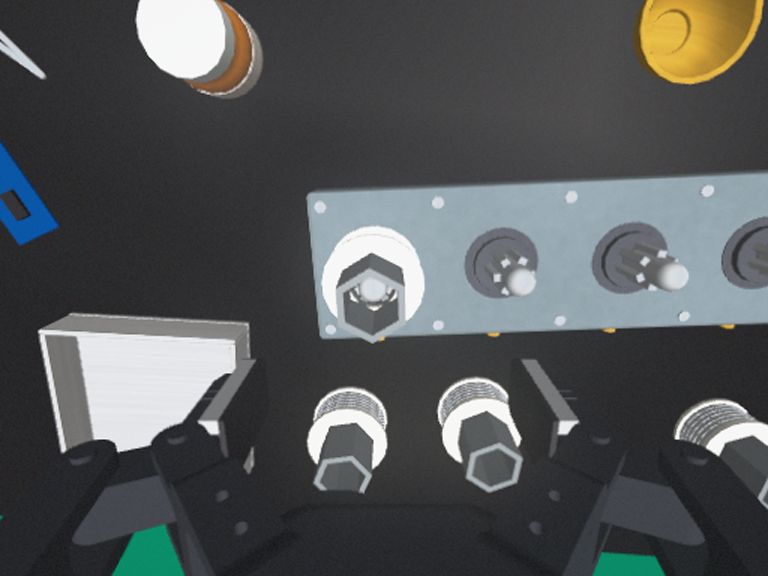

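```bash
python3 - <<'E'
from h import *
s=ctrl.sense();c=snap('wrist')
P=np.array([onz(c,u/1.5,v/1.5,108)[:2] for u,v in [(372,253),(407,270),(404,320),(373,343),(338,318),(338,275)]])
d=P-P.mean(0);print(P.mean(0),np.hypot(*d.T),np.degrees(np.arctan2(d[:,1],d[:,0]))%60,s['tool_pos'])
E
```

```text
[622.0016671  143.91003382] [23.57282783 23.21723888 21.05691232 26.04908785 21.43093817 21.02169935] [ 4.57795637 14.494249   58.01441835  5.77718392  7.8491805   0.18718766] [618.09593557 134.64979931 134.14705014]
```

```bash
python3 - <<'E'
from h import *
import pickle
c=snap('wrist');pickle.dump(c,open('w3.pkl','wb'))
cv2.imwrite('pics/h3.png',cv2.resize(c['img'][140:240,205:290,::-1],None,fx=6,fy=6,interpolation=cv2.INTER_CUBIC))
go(616,139.5,77,5)
E
```

```text
t2.58 psi 5.2 q7 -1.73 gap 1.000 F [-0.4 -1.1  0.4] pos [616.7 130.9 137.3]
total shift cm [-0.03 -0.9   6.02] turn [ 0.006 -0.006  0.003] rows>=1.5
5 rows each [-0.01 -0.18  1.2 ] [ 0.001 -0.001  0.001]
```

View pics/h3.png

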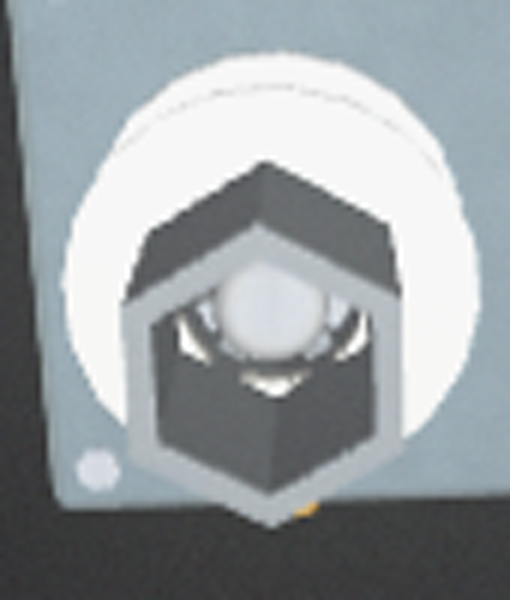

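```bash
python3 - <<'E'
from h import *
import pickle
c=pickle.load(open('w3.pkl','rb'))
P=np.array([onz(c,205+(u+.5)/6-.5,140+(v+.5)/6-.5,108)[:2] for u,v in [(263,224),(402,296),(402,452),(272,526),(132,462),(125,303)]])
d=P-P.mean(0);print(c['P'],P.mean(0),np.hypot(*d.T),np.degrees(np.arctan2(d[:,1],d[:,0]))%60)
for i in range(4):
  s=ctrl.sense();print(s['clock'],s['tool_pos'],s['dq'].round(3))
E
```

```text
[692.88990788 141.31519963 312.64824282] [616.18313173 141.07516368] [21.13603544 21.10035981 20.77225692 21.13025414 21.47865145 20.99563589] [5.67530083 8.16306365 5.35990001 6.81463178 8.2774806  4.99050144]
2.5833 [616.69756543 130.92789647 137.28057579] [ 0.022 -0.052  0.029  0.007  0.01   0.014  0.   ]
2.5833 [616.69756543 130.92789647 137.28057579] [ 0.022 -0.052  0.029  0.007  0.01   0.014  0.   ]
2.5833 [616.69756543 130.92789647 137.28057579] [ 0.022 -0.052  0.029  0.007  0.01   0.014  0.   ]
2.5833 [616.69756543 130.92789647 137.28057579] [ 0.022 -0.052  0.029  0.007  0.01   0.014  0.   ]
```

>>> move_arm([
  [0, 0, -0.5, 0, 0, 0, -0.015],
  [0, 0, -0.4, 1.0, 0, 0, 0],
  [0, 0, -0.1, 2.0, 0, 0, 0],
  [0, 0, 0, 2.0, 0, 0, 0],
  [0, 0, 0, 1.0, 0, 0, 0],
])

```text
clock: 3.0
tool_pos: [619.4, 136.2, 82.5]
tool_rot: [3.131, 0.16, 0.028]
contact_force: [-0.3, -0.4, 0.3]
finger_gap: 1.003
```

```bash
python3 - <<'E'
from h import *
go(616.2,140.5,77,6)
E
```

```text
t3.00 psi 5.8 q7 -1.73 gap 1.003 F [-0.3 -0.4  0.3] pos [619.4 136.2  82.5]
total shift cm [-0.28 -0.46  0.54] turn [ 0.008 -0.017 -0.003] rows>=0.2
5 rows each [-0.06 -0.09  0.11] [ 0.002 -0.003 -0.001]
```

>>> move_arm([
  [0, -0.3, -0.4, 0.4, 0.008, -0.016, 0],
  [0, 0, 0, 0, 0, 0, 0],
])

```text
clock: 3.17
tool_pos: [614.1, 138.6, 77.2]
tool_rot: [3.137, 0.159, -0.004]
contact_force: [-0.2, 0.1, 0.1]
finger_gap: 0.998
```

```bash
python3 - <<'E'
from h import *
go(616.2,140.5,77,6)
E
```

```text
t3.17 psi 5.8 q7 -1.73 gap 0.998 F [-0.2  0.1  0.1] pos [614.1 138.6  77.2]
total shift cm [ 0.23 -0.16  0.02] turn [ 0.     0.003 -0.004] rows>=0.1
5 rows each [ 0.05 -0.03  0.  ] [ 0.     0.001 -0.001]
```

>>> move_arm([
  [0.3, 0.2, -0.2, 0, 0, 0, 0],
  [1, 0, 0, 0, 0, 0, 0],
  [1, 0, 0, 0, 0, 0, 0],
  [1, 0, 0, 0, 0, 0, 0],
  [1, 0, 0, 0, 0, 0, 0],
])

```text
clock: 3.58
tool_pos: [618.4, 140.9, 80.8]
tool_rot: [-3.137, -0.157, -0.004]
contact_force: [-0.4, -0.2, 0.2]
finger_gap: 0.3
```

```bash
python3 - <<'E'
from h import *
go(616.2,140.5,77,6)
E
```

```text
t3.58 psi 5.7 q7 -1.73 gap 0.300 F [-0.4 -0.2  0.2] pos [618.4 140.9  80.8]
total shift cm [-0.23  0.02  0.38] turn [-0.001 -0.003 -0.005] rows>=0.1
5 rows each [-0.05  0.    0.08] [-0.    -0.001 -0.001]
```

>>> move_arm([
  [1, 0, 0, 0, 0, 0, 0],
  [1, 0, 0, 0, 0, 0, 0],
])

```text
clock: 3.75
tool_pos: [618.9, 141.1, 81.7]
tool_rot: [-3.137, -0.157, -0.006]
contact_force: [0.2, 0.4, -0.7]
finger_gap: 0.01
```

```bash
python3 - <<'E'
from h import *
go(616.2,140.5,77,6)
c=snap('wrist','w4.png')
E
```

```text
t3.75 psi 5.7 q7 -1.73 gap 0.010 F [ 0.2  0.4 -0.7] pos [618.9 141.1  81.7]
total shift cm [-0.28  0.03  0.46] turn [-0.001 -0.004 -0.005] rows>=0.1
5 rows each [-0.06  0.01  0.09] [-0.    -0.001 -0.001]
```

View pics/w4.png

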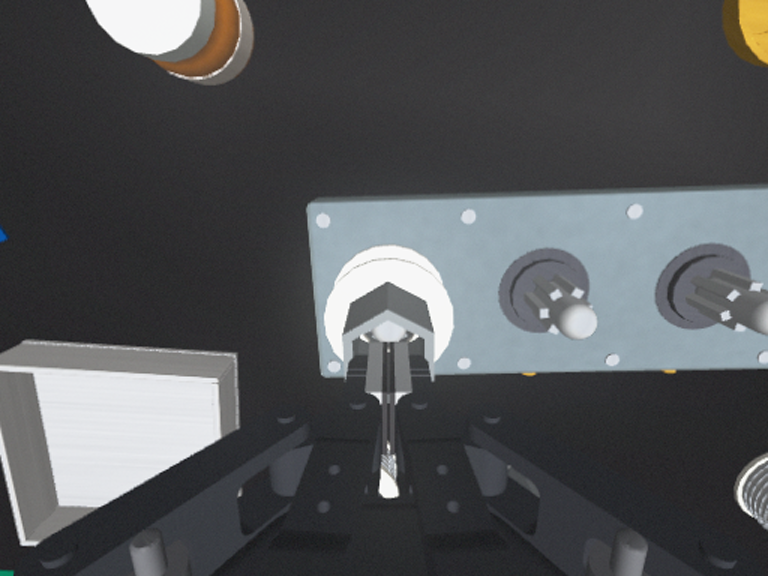

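```bash
python3 - <<'E'
from h import *
np.set_printoptions(precision=3,suppress=True)
s=ctrl.sense();c=snap('wrist')
print(np.array(c['hand_eye']),s['tool_pos'])
M=R.from_rotvec(s['tool_rot']).as_matrix()
for z in (0,-19,-40): print(z,proj(c,s['tool_pos']+M@np.array([0,0,z]))*1.5, proj(c,s['tool_pos']+M@np.array([0,42,z]))*1.5)
print(proj(c,[616,140.5,108])*1.5)
cv2.imwrite('pics/w5.png',cv2.resize(c['img'][150:300,180:340,::-1],None,fx=5,fy=4,interpolation=cv2.INTER_CUBIC))
snap('scene','s5.png');t=snap('top');cv2.imwrite('pics/t5.png',cv2.resize(t['img'][120:300,100:340,::-1],None,fx=3,fy=3,interpolation=cv2.INTER_CUBIC))
E
```

```text
[[  -0.001   -0.953   -0.305   77.574]
 [   1.      -0.001   -0.001   -0.451]
 [   0.001   -0.305    0.953 -176.731]
 [   0.       0.       0.       1.   ]] [618.975 141.112  81.656]
0 [389.389 325.75 ] [480.312 325.753]
-19 [389.502 344.092] [489.937 344.129]
-40 [389.658 369.41 ] [503.244 369.511]
[390.262 358.775]
```

View pics/w5.png

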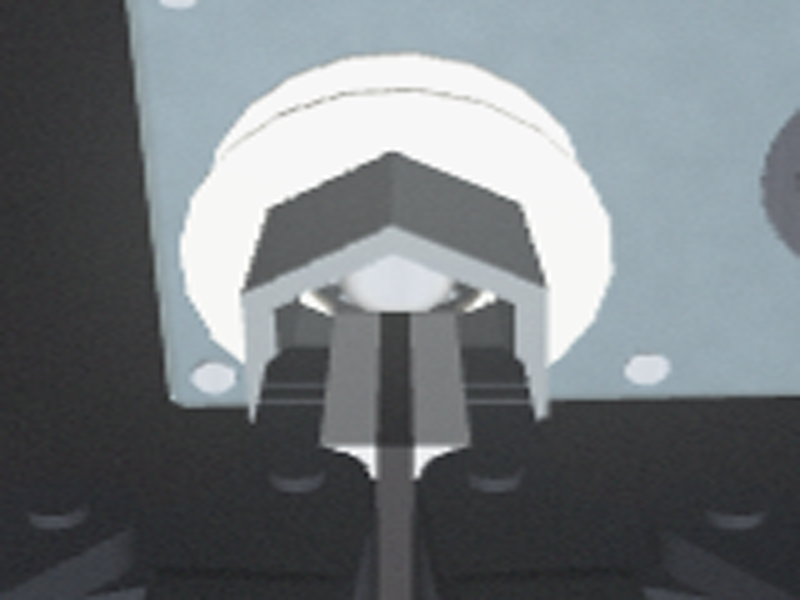

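View pics/s5.png

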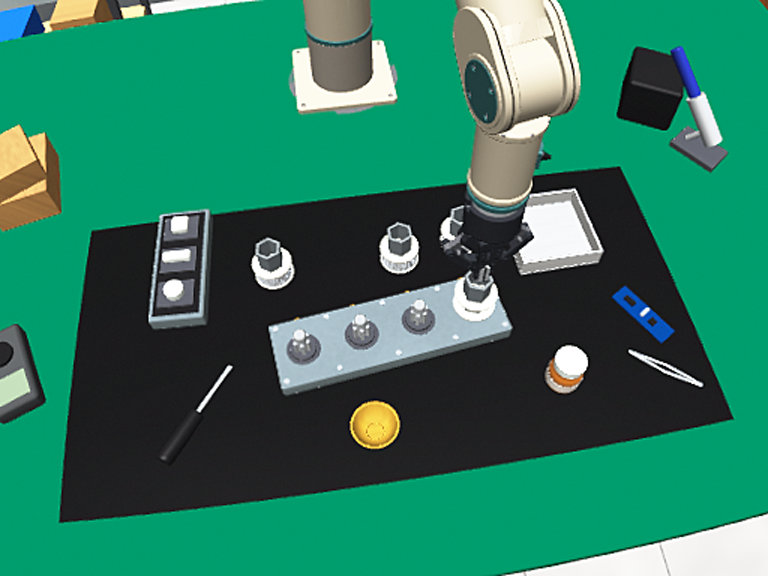

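```bash
python3 - <<'E'
from h import *
s=ctrl.sense();c=snap('scene');im=c['img']
print(s['tool_pos'],s['finger_gap'])
x0,y0=285,120
a=cv2.resize(im[y0:y0+90,x0:x0+80,::-1],None,fx=6,fy=6,interpolation=cv2.INTER_CUBIC)
for P,col in [((616,140.5,108),(0,0,255)),((616,140.5,83),(0,255,255)),(s['tool_pos'],(0,255,0)),(s['tool_pos']+np.array([0,0,19]),(255,0,0))]:
    q=(proj(c,P)-[x0,y0])*6; cv2.circle(a,tuple(int(v) for v in q),3,col,-1)
cv2.imwrite('pics/s6.png',a)
E
```

```text
[618.7452755  141.02004573  81.34446734] 0.0007188934770064524
```

View pics/s6.png

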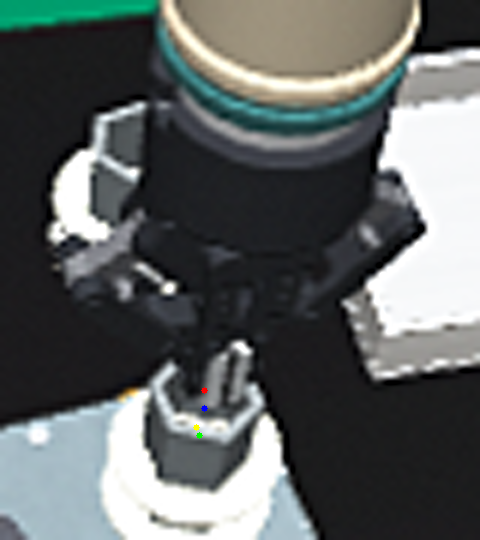

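View pics/t5.png

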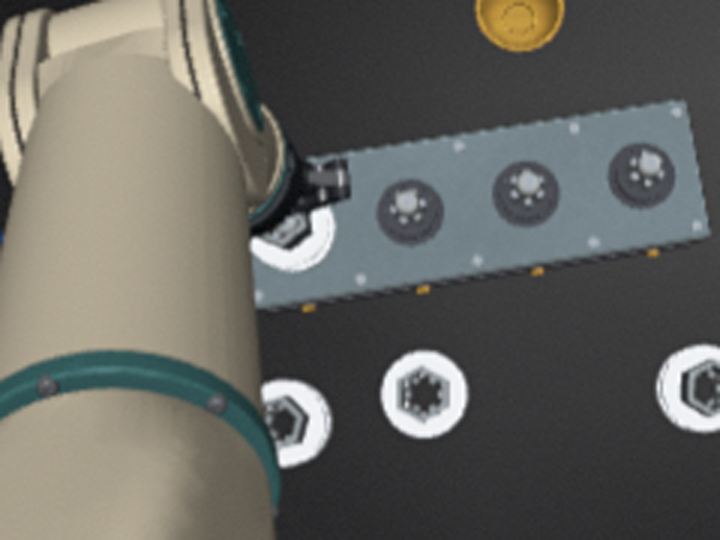

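>>> move_arm([
  [1, -0.3, 0, 0.3, 0, 0, 0],
  [1, 0, 0, 0.3, 0, 0, 0],
  [1, 0, 0, 0.2, 0, 0, 0],
])

```text
clock: 4.25
tool_pos: [615.6, 140.7, 72.9]
tool_rot: [-3.137, -0.157, -0.006]
contact_force: [-0.2, -0.2, -0.1]
finger_gap: -0.001
```

>>> move_arm([
  [1, 0, 0, 0.3, 0, 0, 0],
  [1, 0, 0, 0.3, 0, 0, 0],
])

```text
clock: 4.42
tool_pos: [615.4, 140.7, 66.2]
tool_rot: [-3.137, -0.157, -0.005]
contact_force: [-0.2, -0.0, -0.2]
finger_gap: 0.004
```

>>> move_arm([
  [1, 0, 0, 0.3, 0, 0, 0],
  [1, 0, 0, 0.3, 0, 0, 0],
])

```text
clock: 4.58
tool_pos: [615.3, 140.7, 59.2]
tool_rot: [-3.137, -0.157, -0.005]
contact_force: [-0.1, 1.0, 0.3]
finger_gap: 0.0
```

```bash
python3 - <<'E'
from h import *
s=ctrl.sense();print(s['tool_pos'],s['contact_force'])
c=snap('wrist');cv2.imwrite('pics/w7.png',cv2.resize(c['img'][150:300,180:340,::-1],None,fx=5,fy=4,interpolation=cv2.INTER_CUBIC))
c=snap('scene');im=c['img']
x0,y0=285,120
a=cv2.resize(im[y0:y0+90,x0:x0+80,::-1],None,fx=6,fy=6,interpolation=cv2.INTER_CUBIC)
cv2.imwrite('pics/s7.png',a)
E
```

```text
[615.2611199  140.70515674  59.21257478] [-0.13049447  1.01658477  0.28346944]
```

View pics/w7.png

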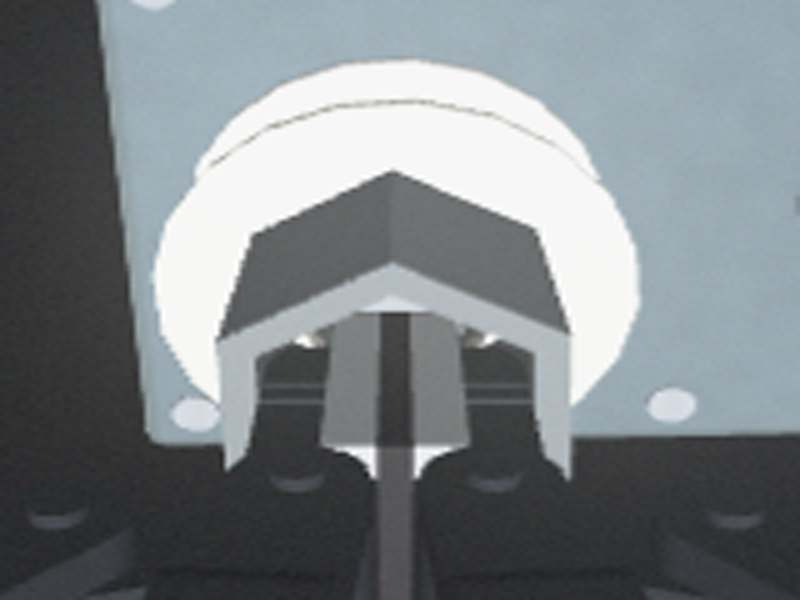

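View pics/s7.png

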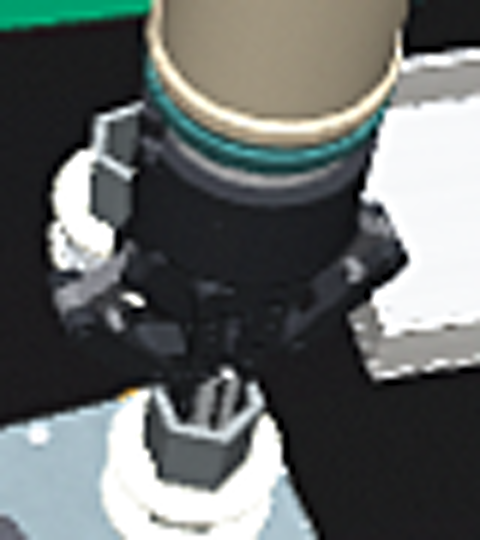

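>>> move_arm([
  [1, 0, 0, 0.3, 0, 0, 0],
  [1, 0, 0, 0.3, 0, 0, 0],
  [1, 0, 0, 0.15, 0, 0, 0],
])

```text
clock: 4.93
tool_pos: [615.3, 140.7, 51.1]
tool_rot: [-3.137, -0.157, -0.004]
contact_force: [0.4, 0.1, 0.8]
finger_gap: -0.004
```

>>> move_arm([
  [1, 0, 0, 0.2, 0, 0, 0],
  [1, 0, 0, 0.2, 0, 0, 0],
])

```text
clock: 5.1
tool_pos: [615.5, 140.7, 47.4]
tool_rot: [-3.137, -0.157, -0.005]
contact_force: [-5.8, -1.9, 20.7]
finger_gap: 0.0
```

>>> move_arm([
  [1, 0, 0, 0.2, 0, 0, 0],
  [1, 0, 0, 0.2, 0, 0, 0],
])

```text
clock: 5.27
tool_pos: [615.6, 140.8, 47.5]
tool_rot: [-3.136, -0.157, -0.005]
contact_force: [-5.3, -0.9, 17.2]
finger_gap: -0.004
```

```bash
python3 - <<'E'
from h import *
s=ctrl.sense();c=snap('wrist');M=R.from_rotvec(s['tool_rot']).as_matrix()
for z in (-30,-36,-40,-55):
  print(z,[proj(c,s['tool_pos']+M@np.array([x,0,z])).round(1).tolist() for x in (-11,0,11)])
E
```

```text
-30 [[259.7, 254.2], [259.7, 237.7], [259.7, 220.6]]
-36 [[259.7, 259.6], [259.7, 242.7], [259.8, 225.1]]
-40 [[259.8, 263.5], [259.8, 246.3], [259.8, 228.3]]
-55 [[259.9, 280.0], [259.9, 261.3], [259.9, 241.8]]
```

>>> move_arm([
  [1, 0.1, 0, -2, 0, 0, 0],
  [1, 0, 0, -2, 0, 0, 0],
  [0.2, 0, 0, -0.6, 0, 0, 0],
  [0.2, 0, 0, 0, 0, 0, 0],
  [0.2, 0, 0, 0, 0, 0, 0],
])

```text
clock: 5.73
tool_pos: [616.3, 140.8, 95.3]
tool_rot: [-3.136, -0.157, -0.006]
contact_force: [0.6, -0.5, -0.2]
finger_gap: 0.419
```

>>> move_arm([
  [0.2, 0, 0, 0, 0, 0, 0],
  [0.2, 0, 0, 0, 0, 0, 0],
])

```text
clock: 5.9
tool_pos: [615.4, 140.6, 93.7]
tool_rot: [-3.137, -0.157, -0.003]
contact_force: [0.4, -0.4, 0.7]
finger_gap: 0.708
```

```bash
python3 - <<'E'
from h import *
go(617,140.7,40,6)
E
```

```text
t5.90 psi 5.7 q7 -1.73 gap 0.708 F [ 0.4 -0.4  0.7] pos [615.4 140.6  93.7]
total shift cm [0.14 0.01 5.37] turn [-0.001 -0.002 -0.005] rows>=1.3
5 rows each [0.03 0.   1.07] [-0.    -0.    -0.001]
```

>>> move_arm([
  [0.2, 0.1, 0, 1.0, 0, 0, 0],
  [0.2, 0, 0, 1.5, 0, 0, 0],
  [0.2, 0, 0, 1.5, 0, 0, 0],
  [0.2, 0, 0, 0.9, 0, 0, 0],
  [0.2, 0, 0, 0.2, 0, 0, 0],
])

```text
clock: 6.32
tool_pos: [614.8, 140.3, 35.5]
tool_rot: [-3.138, -0.157, 0.004]
contact_force: [0.5, -0.2, -0.1]
finger_gap: 0.801
```

```bash
python3 - <<'E'
from h import *
go(617,140.7,40,6)
E
```

```text
t6.32 psi 5.7 q7 -1.73 gap 0.801 F [ 0.5 -0.2 -0.1] pos [614.8 140.3  35.5]
total shift cm [ 0.22 -0.02 -0.45] turn [-0.     0.002 -0.005] rows>=0.1
5 rows each [ 0.04 -0.   -0.09] [-0.     0.    -0.001]
```

>>> move_arm([
  [1, 0.2, 0, -0.2, 0, 0, 0],
  [1, 0, 0, 0, 0, 0, 0],
  [1, 0, 0, 0, 0, 0, 0],
  [1, 0, 0, 0, 0, 0, 0],
  [1, 0, 0, 0, 0, 0, 0],
])

```text
clock: 6.73
tool_pos: [616.0, 140.4, 36.4]
tool_rot: [3.137, 0.157, -0.008]
contact_force: [-0.2, -0.3, -0.5]
finger_gap: 0.427
```

```bash
python3 - <<'E'
from h import *
go(617,140.7,110,6)
snap('wrist','w8.png')
E
```

```text
t6.73 psi 5.7 q7 -1.73 gap 0.427 F [-0.2 -0.3 -0.5] pos [616.  140.4  36.4]
total shift cm [ 0.07 -0.01 -7.36] turn [ 0.     0.005 -0.005] rows>=1.8
5 rows each [ 0.01 -0.   -1.47] [ 0.     0.001 -0.001]
```

View pics/w8.png

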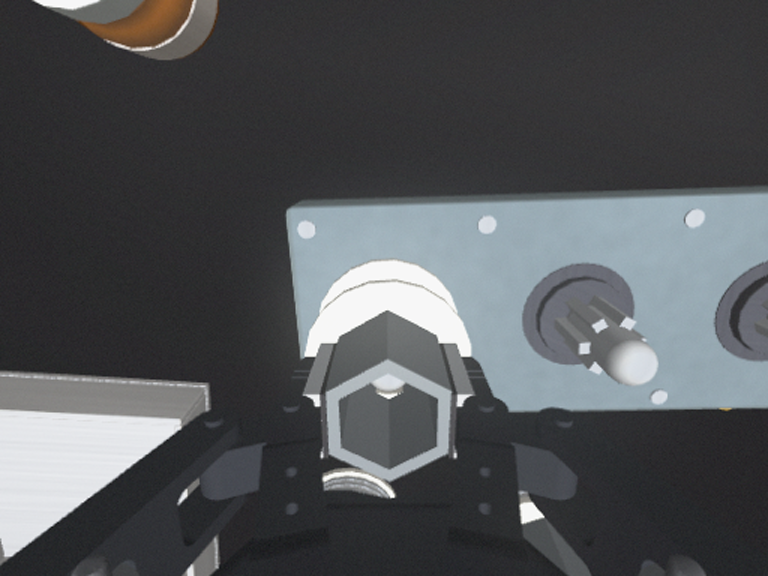

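>>> move_arm([
  [1, 0, 0, -1.5, 0, 0, 0],
  [1, 0, 0, -2, 0, 0, 0],
  [1, 0, 0, -2, 0, 0, 0],
  [1, 0, 0, -1.2, 0, 0, 0],
])

```text
clock: 7.12
tool_pos: [615.1, 140.3, 103.5]
tool_rot: [3.137, 0.158, -0.013]
contact_force: [0.0, 0.9, -0.9]
finger_gap: 0.427
```

```bash
python3 - <<'E'
from h import *
go(485,306,90)
E
```

```text
t7.12 psi 5.8 q7 -1.73 gap 0.427 F [ 0.   0.9 -0.9] pos [615.1 140.3 103.5]
total shift cm [-11.28 -17.79   1.43] turn [0.001 0.008 0.   ] rows>=5.1
10 rows each [-1.13 -1.78  0.14] [0.    0.001 0.   ]
```

>>> move_arm([
  [1, -0.8, -1.3, 0, 0, 0.004, 0],
  [1, -1.6, -2.5, 0.1, 0, 0.004, 0],
  [1, -1.6, -2.5, 0.2, 0, 0, 0],
  [1, -1.6, -2.5, 0.2, 0, 0, 0],
  [1, -1.6, -2.5, 0.2, 0, 0, 0],
])

```text
clock: 7.53
tool_pos: [536.3, 243.7, 99.5]
tool_rot: [3.137, 0.134, 0.023]
contact_force: [-0.2, -0.4, -0.7]
finger_gap: 0.429
```

>>> move_arm([
  [1, -1.6, -2.5, 0.2, 0, 0, 0],
  [1, -1.6, -2.5, 0.2, 0, 0, 0],
  [1, -0.8, -1.2, 0.2, 0, 0, 0],
])

```text
clock: 7.78
tool_pos: [481.8, 310.4, 91.3]
tool_rot: [-3.136, -0.143, -0.018]
contact_force: [-0.3, 0.8, -0.6]
finger_gap: 0.426
```

```bash
python3 - <<'E'
from h import *
go(485,306,12)
snap('wrist','w9.png')
E
```

```text
t7.78 psi 5.2 q7 -2.07 gap 0.426 F [-0.3  0.8 -0.6] pos [481.8 310.4  91.3]
total shift cm [0.19 0.48 7.94] turn [-0.001 -0.011  0.   ] rows>=1.9
5 rows each [0.04 0.1  1.59] [-0.    -0.002  0.   ]
```

View pics/w9.png

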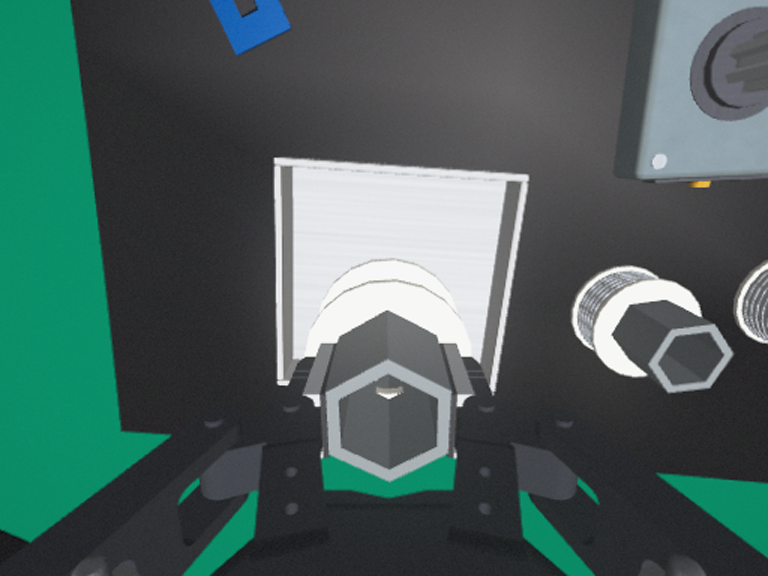

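>>> move_arm([
  [1, 0.3, 0.4, 1.2, 0, -0.01, 0],
  [1, 0.1, 0.1, 2.2, 0, 0, 0],
  [1, 0, 0, 2.2, 0, 0, 0],
  [1, 0, 0, 1.6, 0, 0, 0],
  [1, 0, 0, 0.5, 0, 0, 0],
])

```text
clock: 8.25
tool_pos: [480.8, 311.7, 9.2]
tool_rot: [-3.132, -0.159, 0.001]
contact_force: [0.2, -0.4, -0.8]
finger_gap: 0.424
```

```bash
python3 - <<'E'
from h import *
go(485,306,4)
E
```

```text
t8.25 psi 5.8 q7 -2.05 gap 0.424 F [ 0.2 -0.4 -0.8] pos [480.8 311.7   9.2]
total shift cm [0.36 0.61 0.51] turn [-0.005  0.001 -0.   ] rows>=0.2
5 rows each [0.07 0.12 0.1 ] [-0.001  0.    -0.   ]
```

>>> move_arm([
  [1, 0.2, 0.3, 0.3, 0, 0, 0],
  [1, 0, 0, 0.2, 0, 0, 0],
  [1, 0, 0, 0.1, 0, 0, 0],
])

```text
clock: 8.5
tool_pos: [482.9, 307.3, 3.5]
tool_rot: [-3.133, -0.156, 0.006]
contact_force: [-2.8, 1.6, 7.4]
finger_gap: 0.425
```

Touching the floor (7 N). Release and rise.

>>> move_arm([
  [0.2, 0, 0, 0, 0, 0, 0],
  [0.2, 0, 0, 0, 0, 0, 0],
  [0.2, 0, 0, 0, 0, 0, 0],
  [0.2, 0, 0, -1, 0, 0, 0],
  [0.2, 0, 0, -2.5, 0, 0, 0],
])

```text
clock: 8.92
tool_pos: [483.4, 303.9, 38.2]
tool_rot: [-3.136, -0.151, 0.01]
contact_force: [-0.6, -0.3, 0.8]
finger_gap: 0.799
```

>>> move_arm([
  [0.2, 0, 0, -3, 0, 0, 0],
  [0.2, 0, 0, -3, 0, 0, 0],
  [0.2, 0, 0, -2, 0, 0, 0],
])

```text
clock: 9.17
tool_pos: [483.6, 302.4, 122.5]
tool_rot: [-3.138, -0.149, 0.012]
contact_force: [0.8, 0.3, 0.4]
finger_gap: 0.802
```

```bash
python3 - <<'E'
from h import *
# reel B flat 14.2 -> psi 44 (mod 60)
go(480,160,110,44)
snap('wrist','w10.png')
E
```

```text
t9.17 psi 5.4 q7 -2.05 gap 0.802 F [0.8 0.3 0.4] pos [483.6 302.4 122.5]
total shift cm [-1.69 14.14  1.26] turn [-0.003  0.007 -0.673] rows>=5.4
10 rows each [-0.17  1.41  0.13] [-0.     0.001 -0.067]
```

View pics/w10.png

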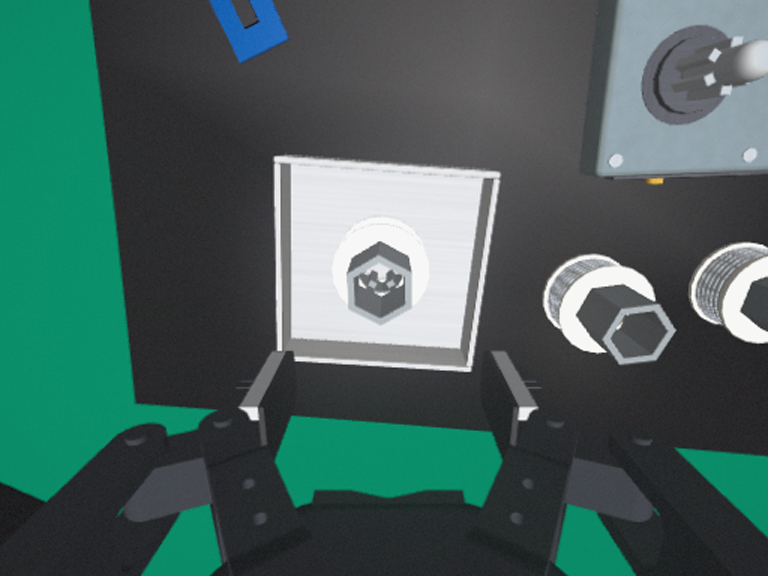

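```bash
cat >> h.py <<'E'
def plan(x,y,z,psi=None,n=None):
    s=ctrl.sense();M=R.from_rotvec(s['tool_rot']).as_matrix();p=np.array(s['tool_pos'])
    ps=np.degrees(np.arctan2(M[1,0],M[0,0]))
    if psi is None: psi=ps
    D=np.array([x,y,z])-p; dp=-np.radians(psi-ps)
    tilt=R.from_matrix(M.T@np.array([[np.cos(np.radians(ps)),np.sin(np.radians(ps)),0],[np.sin(np.radians(ps)),-np.cos(np.radians(ps)),0],[0,0,-1]])).as_rotvec()
    n=n or int(np.ceil(max(np.linalg.norm(D)/38,abs(dp)/.118,1)))
    print('t%.2f psi %.1f q7 %.2f gap %.3f F %s pos %s tilt %s'%(s['clock'],ps,s['q'][6],s['finger_gap'],np.round(s['contact_force'],1),np.round(p,1),np.round(tilt[:2],3)))
    print('world left',np.round(D,1),'turn left',round(dp,3))
    for i in range(n):
        a=np.radians(ps+(psi-ps)*i/n);d=D/n/10
        print([round(float(v),2) for v in (np.cos(a)*d[0]+np.sin(a)*d[1],np.sin(a)*d[0]-np.cos(a)*d[1],-d[2])],round(dp/n,3))
E
python3 -c "
from h import *
plan(475,157,110,44)"
```

```text
t9.22 psi 5.4 q7 -2.05 gap 0.794 F [0.9 0.8 2.4] pos [485.8 303.7 126. ] tilt [-0.003  0.002]
world left [ -10.8 -146.7  -16. ] turn left -0.673
[-0.41, 2.42, 0.27] -0.112
[-0.68, 2.36, 0.27] -0.112
[-0.94, 2.27, 0.27] -0.112
[-1.19, 2.15, 0.27] -0.112
[-1.42, 2.0, 0.27] -0.112
[-1.63, 1.83, 0.27] -0.112
```

>>> move_arm([
  [0.2, -0.4, 2.4, 0.2, 0, 0, -0.11],
  [0.2, -0.7, 2.4, 0.3, 0, 0, -0.11],
  [0.2, -0.9, 2.3, 0.3, 0, 0, -0.11],
  [0.2, -1.2, 2.2, 0.3, 0, 0, -0.11],
  [0.2, -1.4, 2.0, 0.3, 0, 0, -0.11],
])

```text
clock: 9.63
tool_pos: [482.1, 186.8, 118.5]
tool_rot: [-2.953, -1.044, -0.028]
contact_force: [1.1, -0.7, -0.7]
finger_gap: 0.801
```

>>> move_arm([
  [0.2, -1.2, 1.4, 0.3, 0, 0, -0.08],
  [0.2, 0, 0, 0, 0, 0, 0],
])

```text
clock: 9.8
tool_pos: [481.1, 160.4, 115.7]
tool_rot: [-2.913, -1.164, -0.025]
contact_force: [-0.6, 0.3, -0.7]
finger_gap: 0.801
```

```bash
python3 - <<'E'
from h import *
import pickle
plan(470,151,1,44)
c=snap('wrist','w11.png');pickle.dump(c,open('w.pkl','wb'))
E
```

```text
t9.80 psi 43.6 q7 -1.34 gap 0.801 F [-0.6  0.3 -0.7] pos [481.1 160.4 115.7] tilt [ 0.002 -0.016]
world left [ -11.1   -9.4 -114.7] turn left -0.008
[-0.36, -0.02, 2.87] -0.002
[-0.36, -0.02, 2.87] -0.002
[-0.36, -0.02, 2.87] -0.002
[-0.36, -0.02, 2.87] -0.002
```

View pics/w11.png

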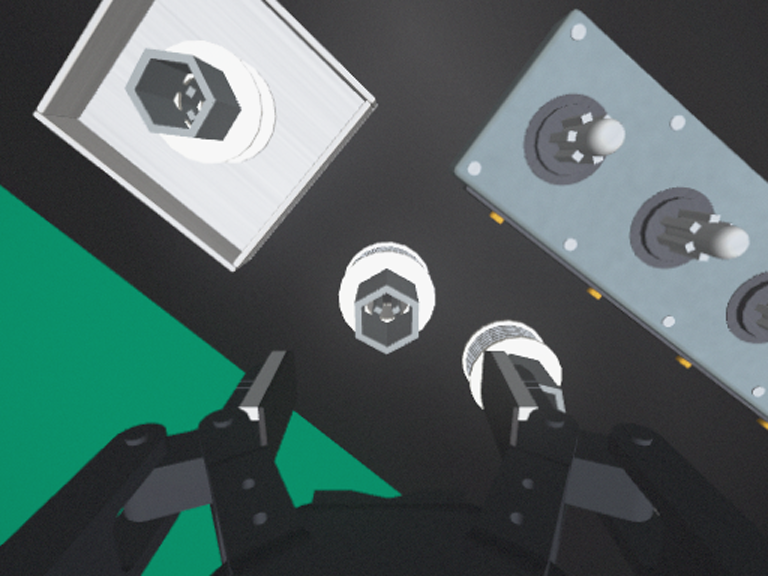

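```bash
cat >> h.py <<'E'
def hexm(c,pts,z,k=1.5,o=(0,0)):
    P=np.array([onz(c,o[0]+(u+.5)/k-.5,o[1]+(v+.5)/k-.5,z)[:2] for u,v in pts]);d=P-P.mean(0)
    a=np.degrees(np.arctan2(d[:,1],d[:,0]))%60
    f=np.degrees(np.angle(np.exp(1j*np.radians(a*6)).mean()))/6
    print('hex',P.mean(0).round(1),'r',np.hypot(*d.T).round(1),'psi needed mod60',round(f%60,1))
E
python3 - <<'E'
from h import *
import pickle
c=pickle.load(open('w.pkl','rb'))
hexm(c,[(386,285),(418,303),(418,337),(387,353),(355,338),(355,303)],72)
plan(470,151,1,44)
E
```

```text
hex [469.6 151.8] r [21.1 20.7 21.  20.6 21.4 20.7] psi needed mod60 44.0
t9.85 psi 43.5 q7 -1.34 gap 0.797 F [ 0.  -0.2  0.3] pos [481.6 162.7 116.1] tilt [ 0.001 -0.019]
world left [ -11.6  -11.7 -115.1] turn left -0.01
[-0.41, 0.01, 2.88] -0.002
[-0.41, 0.01, 2.88] -0.002
[-0.41, 0.01, 2.88] -0.002
[-0.41, 0.01, 2.88] -0.002
```

>>> move_arm([
  [0.2, -1.0, 0, 1.0, 0.001, -0.018, -0.005],
  [0.2, -0.5, 0, 2.5, 0, 0, 0],
  [0.2, -0.1, 0, 3, 0, 0, 0],
  [0.2, 0, 0, 2.5, 0, 0, 0],
  [0.2, 0, 0, 1.0, 0, 0, 0],
])

```text
clock: 10.27
tool_pos: [474.6, 158.7, 15.8]
tool_rot: [-2.916, -1.166, -0.02]
contact_force: [-0.5, -0.1, 0.6]
finger_gap: 0.803
```

```bash
python3 - <<'E'
from h import *
plan(470.3,152.5,1,44)
E
```

```text
t10.27 psi 43.6 q7 -1.39 gap 0.803 F [-0.5 -0.1  0.6] pos [474.6 158.7  15.8] tilt [ 0.004 -0.012]
world left [ -4.3  -6.2 -14.8] turn left -0.007
[-0.74, 0.15, 1.48] -0.007
```

>>> move_arm([
  [0.2, -0.6, 0.15, 0.5, 0.004, -0.012, -0.007],
  [0.2, -0.1, 0, 0.7, 0, 0, 0],
  [0.2, 0, 0, 0.1, 0, 0, 0],
])

```text
clock: 10.52
tool_pos: [467.5, 155.4, -1.2]
tool_rot: [-2.91, -1.182, 0.01]
contact_force: [-0.5, -0.2, 0.3]
finger_gap: 0.799
```

```bash
python3 - <<'E'
from h import *
plan(470.3,152.5,1,44)
E
```

```text
t10.52 psi 44.2 q7 -1.39 gap 0.799 F [-0.5 -0.2  0.3] pos [467.5 155.4  -1.2] tilt [-0.003  0.006]
world left [ 2.8 -2.9  2.2] turn left 0.004
[0.0, 0.4, -0.22] 0.004
```

>>> move_arm([
  [0.4, 0, 0.35, -0.2, 0, 0, 0],
  [1, 0, 0, 0, 0, 0, 0],
  [1, 0, 0, 0, 0, 0, 0],
  [1, 0, 0, 0, 0, 0, 0],
  [1, 0, 0, 0, 0, 0, 0],
])

```text
clock: 10.93
tool_pos: [471.7, 153.9, 2.9]
tool_rot: [2.911, 1.182, -0.005]
contact_force: [0.7, 0.3, -3.7]
finger_gap: 0.42
```

```bash
python3 - <<'E'
from h import *
plan(470.3,152.5,1,44)
snap('wrist','w12.png')
E
```

```text
t10.93 psi 44.2 q7 -1.38 gap 0.420 F [ 0.7  0.3 -3.7] pos [471.7 153.9   2.9] tilt [-0.001  0.003]
world left [-1.4 -1.4 -1.9] turn left 0.004
[-0.2, 0.0, 0.19] 0.004
```

View pics/w12.png

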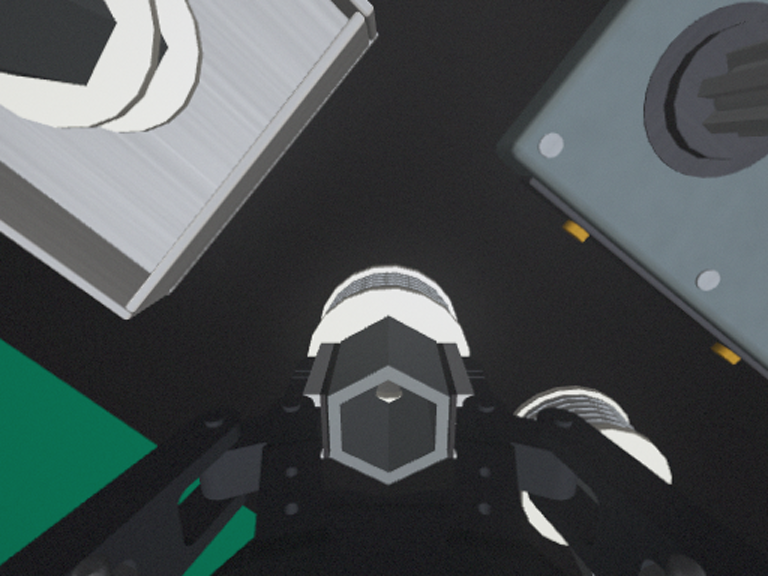

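```bash
python3 - <<'E'
from h import *
s=ctrl.sense();c=snap('wrist')
for z in (72,74): hexm(c,[(388,367),(449,395),(449,458),(388,484),(328,458),(328,395)],z)
print(s['tool_pos'])
plan(468,148,95,44)
E
```

```text
hex [469.4 152.4] r [20.8 21.4 22.  21.3 22.  21.3] psi needed mod60 44.2
hex [470.5 153.4] r [20.4 21.  21.6 20.9 21.6 20.9] psi needed mod60 44.2
[471.67542519 153.84906937   2.84421773]
t11.03 psi 44.2 q7 -1.38 gap 0.432 F [-0.1 -0.1 -3.9] pos [471.5 153.8   2.7] tilt [-0.001  0.003]
world left [-3.5 -5.8 92.3] turn left 0.004
[-0.22, 0.06, -3.08] 0.001
[-0.22, 0.06, -3.08] 0.001
[-0.22, 0.06, -3.08] 0.001
```

>>> move_arm([
  [1, 0, 0, -1.5, 0, 0, 0],
  [1, 0, 0, -3, 0, 0, 0],
  [1, 0, 0, -3, 0, 0, 0],
  [1, 0, 0, -2.5, 0, 0, 0],
])

```text
clock: 11.37
tool_pos: [466.2, 151.9, 100.4]
tool_rot: [-2.91, -1.183, 0.029]
contact_force: [0.5, -1.0, -3.9]
finger_gap: 0.423
```

```bash
python3 - <<'E'
from h import *
plan(628.6,52.9,103,41)
E
```

```text
t11.37 psi 44.3 q7 -1.34 gap 0.423 F [ 0.5 -1.  -3.9] pos [466.2 151.9 100.4] tilt [-0.007  0.017]
world left [162.4 -99.    2.6] turn left 0.057
[0.79, 3.07, -0.04] 0.009
[0.82, 3.06, -0.04] 0.009
[0.84, 3.06, -0.04] 0.009
[0.87, 3.05, -0.04] 0.009
[0.9, 3.04, -0.04] 0.009
[0.93, 3.03, -0.04] 0.009
```

>>> move_arm([
  [1, 0.4, 1.5, -0.3, -0.007, 0.016, 0.01],
  [1, 0.8, 3.0, -0.1, 0, 0, 0.01],
  [1, 0.8, 3.1, 0, 0, 0, 0.01],
  [1, 0.8, 3.1, 0, 0, 0, 0.01],
  [1, 0.9, 3.0, 0, 0, 0, 0.01],
])

```text
clock: 11.78
tool_pos: [587.4, 79.1, 108.6]
tool_rot: [-2.931, -1.122, -0.007]
contact_force: [2.0, 0.4, -4.1]
finger_gap: 0.428
```

>>> move_arm([
  [1, 0.9, 2.5, 0, 0, 0, 0.005],
  [1, 0.5, 1.0, 0, 0, 0, 0],
  [1, 0, 0, 0, 0, 0, 0],
])

```text
clock: 12.03
tool_pos: [628.8, 50.7, 105.1]
tool_rot: [2.94, 1.097, 0.01]
contact_force: [0.3, 0.4, -3.2]
finger_gap: 0.425
```

```bash
python3 - <<'E'
from h import *
plan(628.6,52.9,95,41)
snap('wrist','w13.png')
plan(628.6,52.9,95,41)
E
```

```text
t12.03 psi 40.9 q7 -1.13 gap 0.425 F [ 0.3  0.4 -3.2] pos [628.8  50.7 105.1] tilt [ 0.006 -0.005]
world left [ -0.2   2.2 -10.1] turn left -0.001
[0.13, -0.18, 1.01] -0.001
t12.08 psi 40.9 q7 -1.13 gap 0.428 F [ 0.5 -1.  -3.1] pos [627.2  50.6 104.8] tilt [ 0.005 -0.003]
world left [ 1.4  2.3 -9.8] turn left -0.001
[0.26, -0.09, 0.98] -0.001
```

View pics/w13.png

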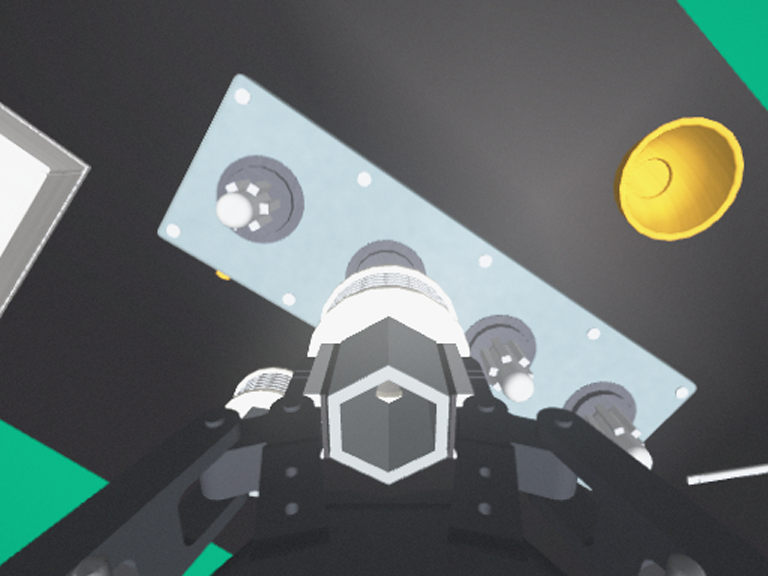

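>>> move_arm([
  [1, 0.25, -0.1, 0.4, 0.005, -0.003, 0],
  [1, 0, 0, 0.8, 0, 0, 0],
  [1, 0, 0, 0.5, 0, 0, 0],
])

```text
clock: 12.33
tool_pos: [625.3, 54.1, 85.4]
tool_rot: [-2.941, -1.099, 0.006]
contact_force: [-1.3, 0.3, -4.4]
finger_gap: 0.428
```

```bash
python3 - <<'E'
from h import *
plan(628.6,52.9,70,41)
E
```

```text
t12.33 psi 41.0 q7 -1.13 gap 0.428 F [-1.3  0.3 -4.4] pos [625.3  54.1  85.4] tilt [-0.003  0.003]
world left [  3.3  -1.2 -15.4] turn left -0.0
[0.17, 0.31, 1.54] -0.0
```

>>> move_arm([
  [1, 0.15, 0.25, 0, 0, 0, 0],
  [1, 0, 0, 0, 0, 0, 0],
])

```text
clock: 12.5
tool_pos: [625.1, 54.9, 82.9]
tool_rot: [-2.937, -1.103, 0.014]
contact_force: [-0.3, 0.1, -3.3]
finger_gap: 0.424
```

```bash
python3 - <<'E'
from h import *
plan(628.6,52.9,70,41)
E
```

```text
t12.50 psi 41.2 q7 -1.13 gap 0.424 F [-0.3  0.1 -3.3] pos [625.1  54.9  82.9] tilt [-0.007  0.007]
world left [  3.5  -2.  -12.9] turn left 0.003
[0.13, 0.38, 1.29] 0.003
```

>>> move_arm([
  [1, 0.15, 0.35, 0, -0.005, 0.005, 0],
  [1, 0, 0.1, 0, 0, 0, 0],
  [1, 0, 0, 0, 0, 0, 0],
])

```text
clock: 12.75
tool_pos: [628.7, 53.8, 82.8]
tool_rot: [-2.938, -1.107, 0.004]
contact_force: [0.8, -0.7, -3.0]
finger_gap: 0.425
```

```bash
python3 - <<'E'
from h import *
plan(628.6,52.9,70,41)
E
```

```text
t12.75 psi 41.3 q7 -1.13 gap 0.425 F [ 0.8 -0.7 -3. ] pos [628.7  53.8  82.8] tilt [-0.002  0.002]
world left [ -0.1  -0.9 -12.8] turn left 0.005
[-0.07, 0.07, 1.28] 0.005
```

Aligned. Descend gently.

>>> move_arm([
  [1, -0.05, 0.05, 0.3, 0, 0, 0],
  [1, 0, 0, 0.5, 0, 0, 0],
  [1, 0, 0, 0.5, 0, 0, 0],
  [1, 0, 0, 0.3, 0, 0, 0],
])

```text
clock: 13.08
tool_pos: [629.9, 53.2, 67.2]
tool_rot: [-2.939, -1.107, -0.002]
contact_force: [0.4, 0.4, -3.8]
finger_gap: 0.427
```

```bash
python3 - <<'E'
from h import *
plan(628.6,52.9,38,41)
E
```

```text
t13.08 psi 41.3 q7 -1.13 gap 0.427 F [ 0.4  0.4 -3.8] pos [629.9  53.2  67.2] tilt [-0.    -0.001]
world left [ -1.3  -0.3 -29.2] turn left 0.005
[-0.12, -0.06, 2.92] 0.005
```

>>> move_arm([
  [1, -0.1, 0, 0.3, 0, 0, 0.005],
  [1, 0, 0, 0.3, 0, 0, 0],
  [1, 0, 0, 0.3, 0, 0, 0],
])

```text
clock: 13.33
tool_pos: [628.9, 52.6, 56.7]
tool_rot: [-2.942, -1.099, -0.001]
contact_force: [-0.1, 0.5, -3.2]
finger_gap: 0.43
```

>>> move_arm([
  [1, 0, 0, 0.3, 0, 0, 0],
  [1, 0, 0, 0.3, 0, 0, 0],
])

```text
clock: 13.5
tool_pos: [629.0, 52.6, 49.9]
tool_rot: [-2.942, -1.099, -0.001]
contact_force: [0.1, -0.5, -3.4]
finger_gap: 0.422
```

>>> move_arm([
  [1, 0, 0, 0.4, 0, 0, 0],
  [1, 0, 0, 0.3, 0, 0, 0],
  [1, 0, 0, 0.2, 0, 0, 0],
])

```text
clock: 13.75
tool_pos: [629.0, 52.6, 39.7]
tool_rot: [-2.942, -1.099, -0.001]
contact_force: [0.3, 0.9, -2.8]
finger_gap: 0.426
```

>>> move_arm([
  [1, 0, 0, 0.15, 0, 0, 0],
  [1, 0, 0, 0.15, 0, 0, 0],
])

```text
clock: 13.92
tool_pos: [629.3, 52.8, 37.7]
tool_rot: [-2.942, -1.099, -0.001]
contact_force: [-5.1, -0.6, 21.3]
finger_gap: 0.427
```

>>> move_arm([
  [0.2, 0, 0, -0.05, 0, 0, 0],
  [0.2, 0, 0, 0, 0, 0, 0],
  [0.2, 0, 0, 0, 0, 0, 0],
  [0.2, 0, 0, -1.5, 0, 0, 0],
  [0.2, 0, 0, -3, 0, 0, 0],
])

```text
clock: 14.33
tool_pos: [626.8, 52.4, 81.0]
tool_rot: [-2.941, -1.099, 0.008]
contact_force: [-0.4, 0.2, -0.7]
finger_gap: 0.8
```

>>> move_arm([
  [0.2, 0, 0, -3, 0, 0, 0],
  [0.2, 0, 0, -1, 0, 0, 0],
])

```text
clock: 14.5
tool_pos: [628.6, 52.7, 124.9]
tool_rot: [-2.941, -1.099, 0.003]
contact_force: [0.7, -0.1, 0.4]
finger_gap: 0.8
```

```bash
python3 - <<'E'
from h import *
plan(497,50,115,61.5)
E
```

```text
t14.50 psi 41.0 q7 -1.12 gap 0.800 F [ 0.7 -0.1  0.4] pos [628.6  52.7 124.9] tilt [-0.002  0.001]
world left [-131.6   -2.7   -9.9] turn left -0.358
[-2.53, -2.11, 0.25] -0.09
[-2.33, -2.33, 0.25] -0.09
[-2.11, -2.52, 0.25] -0.09
[-1.88, -2.7, 0.25] -0.09
```

>>> move_arm([
  [0.2, -2.0, -1.6, 0.1, 0, 0, -0.09],
  [0.2, -2.3, -2.3, 0.2, 0, 0, -0.09],
  [0.2, -2.1, -2.5, 0.2, 0, 0, -0.09],
  [0.2, -1.9, -2.7, 0.2, 0, 0, -0.09],
  [0.2, 0, 0, 0, 0, 0, 0],
])

```text
clock: 14.92
tool_pos: [504.5, 49.0, 120.2]
tool_rot: [2.681, 1.63, 0.014]
contact_force: [-0.7, -0.3, -0.9]
finger_gap: 0.803
```

```bash
python3 - <<'E'
from h import *
import pickle
plan(490,46,1,61.5)
c=snap('wrist','w14.png');pickle.dump(c,open('w.pkl','wb'))
E
```

```text
t14.92 psi 62.6 q7 -0.89 gap 0.803 F [-0.7 -0.3 -0.9] pos [504.5  49.  120.2] tilt [ 0.008 -0.006]
world left [ -14.5   -3.  -119.2] turn left 0.019
[-0.23, -0.29, 2.98] 0.005
[-0.24, -0.29, 2.98] 0.005
[-0.24, -0.29, 2.98] 0.005
[-0.24, -0.28, 2.98] 0.005
```

View pics/w14.png

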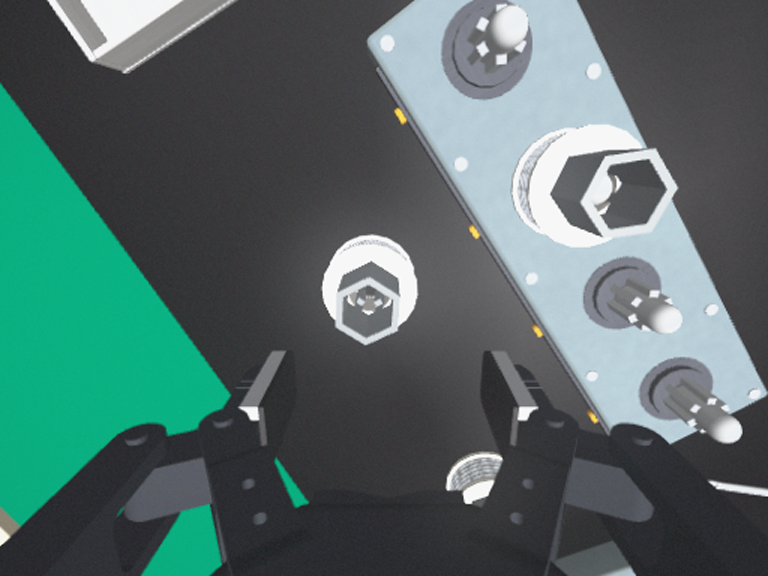

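```bash
python3 - <<'E'
from h import *
import pickle
c=pickle.load(open('w.pkl','rb'))
hexm(c,[(369,277),(400,294),(398,328),(366,345),(336,327),(337,293)],72)
plan(489.7,47,1,61)
E
```

```text
hex [488.7  45.2] r [20.7 21.4 20.7 21.7 21.2 20.7] psi needed mod60 0.4
t14.97 psi 62.4 q7 -0.89 gap 0.799 F [-0.2 -0.2 -0.1] pos [509.1  49.5 121. ] tilt [ 0.013 -0.01 ]
world left [ -19.4   -2.5 -120. ] turn left 0.024
[-0.28, -0.4, 3.0] 0.006
[-0.28, -0.4, 3.0] 0.006
[-0.29, -0.4, 3.0] 0.006
[-0.29, -0.4, 3.0] 0.006
```

>>> move_arm([
  [0.2, -0.7, -1.0, 1.0, 0.012, -0.01, 0.02],
  [0.2, -0.4, -0.5, 2.5, 0, 0, 0],
  [0.2, 0, 0, 3, 0, 0, 0],
  [0.2, 0, 0, 2.5, 0, 0, 0],
  [0.2, 0, 0, 1.5, 0, 0, 0],
])

```text
clock: 15.38
tool_pos: [503.3, 47.9, 17.2]
tool_rot: [2.702, 1.585, 0.031]
contact_force: [0.4, -0.2, -0.5]
finger_gap: 0.803
```

```bash
python3 - <<'E'
from h import *
plan(489.6,46.7,1,61)
E
```

```text
t15.38 psi 60.8 q7 -0.99 gap 0.803 F [ 0.4 -0.2 -0.5] pos [503.3  47.9  17.2] tilt [ 0.018 -0.013]
world left [-13.7  -1.2 -16.2] turn left -0.003
[-0.77, -1.13, 1.62] -0.003
```

>>> move_arm([
  [0.2, -0.5, -0.8, 0, 0.016, -0.013, 0],
  [0.2, -0.3, -0.3, 0.6, 0, 0, 0],
  [0.2, 0, 0, 0.6, 0, 0, 0],
  [0.2, 0, 0, 0.2, 0, 0, 0],
])

```text
clock: 15.72
tool_pos: [491.2, 46.6, -0.1]
tool_rot: [2.711, 1.586, -0.002]
contact_force: [0.0, 0.3, -1.2]
finger_gap: 0.801
```

```bash
python3 - <<'E'
from h import *
plan(489.6,46.7,1,61)
E
```

```text
t15.72 psi 60.7 q7 -1.00 gap 0.801 F [ 0.   0.3 -1.2] pos [ 4.912e+02  4.660e+01 -1.000e-01] tilt [0.    0.001]
world left [-1.6  0.1  1.1] turn left -0.006
[-0.07, -0.15, -0.11] -0.006
```

>>> move_arm([
  [0.4, -0.05, -0.15, -0.1, 0, 0, 0],
  [1, 0, 0, 0, 0, 0, 0],
  [1, 0, 0, 0, 0, 0, 0],
  [1, 0, 0, 0, 0, 0, 0],
  [1, 0, 0, 0, 0, 0, 0],
])

```text
clock: 16.13
tool_pos: [491.5, 47.0, 2.9]
tool_rot: [2.71, 1.584, 0.005]
contact_force: [0.0, -0.4, -3.6]
finger_gap: 0.425
```

```bash
python3 - <<'E'
from h import *
plan(489.6,46.7,1,61)
c=snap('wrist','w15.png')
hexm(c,[(388,367),(449,395),(449,458),(388,484),(328,458),(328,395)],73)
E
```

```text
t16.13 psi 60.6 q7 -1.00 gap 0.425 F [ 0.  -0.4 -3.6] pos [491.5  47.    2.9] tilt [ 0.004 -0.001]
world left [-1.9 -0.3 -1.9] turn left -0.007
[-0.12, -0.15, 0.19] -0.007
hex [489.7  45.6] r [20.5 21.1 21.8 21.  21.7 21.1] psi needed mod60 0.5
```

View pics/w15.png

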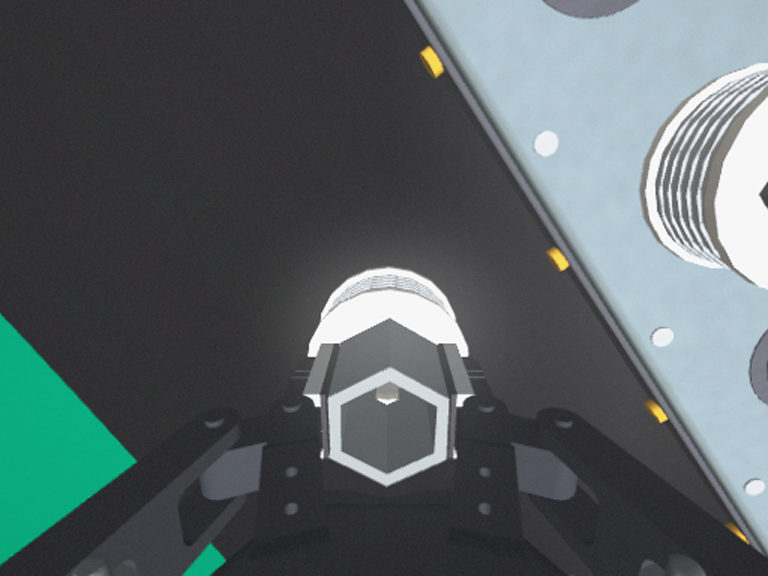

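>>> move_arm([
  [1, 0, 0, -1.5, 0, 0, 0],
  [1, 0, 0, -3, 0, 0, 0],
  [1, 0, 0, -3, 0, 0, 0],
  [1, 0, 0, -2.7, 0, 0, 0],
])

```text
clock: 16.52
tool_pos: [485.4, 46.3, 102.5]
tool_rot: [-2.708, -1.585, 0.018]
contact_force: [0.9, -0.0, -3.6]
finger_gap: 0.423
```

```bash
python3 - <<'E'
from h import *
plan(639.6,-35.9,103,60)
E
```

```text
t16.52 psi 60.7 q7 -0.93 gap 0.423 F [ 0.9 -0.  -3.6] pos [485.4  46.3 102.5] tilt [-0.009  0.008]
world left [154.2 -82.2   0.5] turn left 0.012
[0.08, 3.49, -0.01] 0.002
[0.08, 3.49, -0.01] 0.002
[0.09, 3.49, -0.01] 0.002
[0.1, 3.49, -0.01] 0.002
[0.11, 3.49, -0.01] 0.002
```

>>> move_arm([
  [1, 0.1, 1.8, -0.3, -0.009, 0.008, 0.002],
  [1, 0.1, 3.5, 0, 0, 0, 0.002],
  [1, 0.1, 3.5, 0, 0, 0, 0.002],
  [1, 0.1, 3.5, 0, 0, 0, 0.002],
  [1, 0.1, 3.0, 0, 0, 0, 0.002],
])

```text
clock: 16.93
tool_pos: [620.6, -22.0, 113.1]
tool_rot: [-2.712, -1.586, -0.005]
contact_force: [1.2, 0.4, -2.7]
finger_gap: 0.426
```

>>> move_arm([
  [1, 0, 1.5, 0, 0, 0, 0],
  [1, 0, 0.2, 0, 0, 0, 0],
  [1, 0, 0, 0, 0, 0, 0],
])

```text
clock: 17.18
tool_pos: [640.9, -37.1, 111.9]
tool_rot: [2.715, 1.574, 0.008]
contact_force: [-1.5, -0.2, -3.9]
finger_gap: 0.425
```

```bash
python3 - <<'E'
from h import *
snap('wrist','w16.png')
plan(639.6,-35.9,90,60)
E
```

```text
t17.23 psi 60.2 q7 -0.73 gap 0.424 F [ 0.4 -1.3 -3.1] pos [640.3 -37.  111.7] tilt [ 0.006 -0.002]
world left [ -0.7   1.1 -21.7] turn left 0.004
[0.06, -0.11, 2.17] 0.004
```

View pics/w16.png

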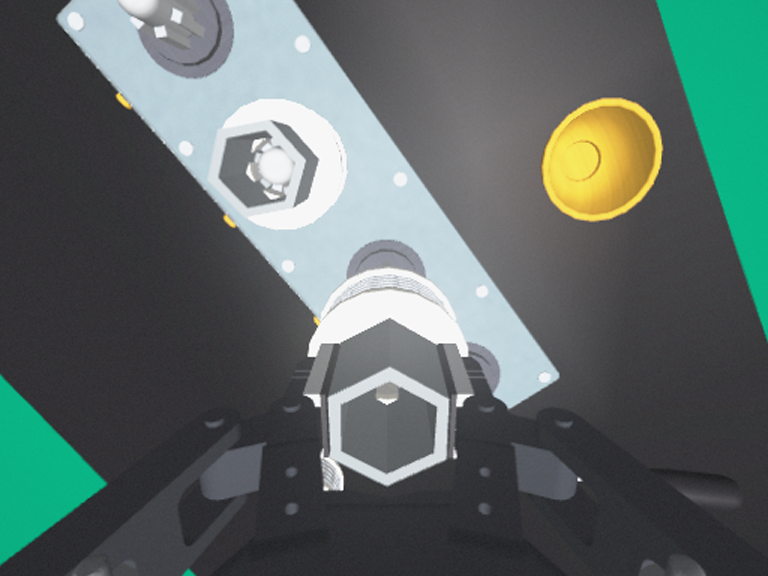

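>>> move_arm([
  [1, 0.05, -0.05, 0.5, 0.004, -0.002, 0.003],
  [1, 0, 0, 1.0, 0, 0, 0],
  [1, 0, 0, 0.6, 0, 0, 0],
  [1, 0, 0, 0, 0, 0, 0],
])

```text
clock: 17.57
tool_pos: [635.1, -32.7, 88.2]
tool_rot: [-2.714, -1.576, 0.006]
contact_force: [-0.6, -0.5, -3.1]
finger_gap: 0.427
```

```bash
python3 - <<'E'
from h import *
plan(639.6,-35.9,70,60)
E
```

```text
t17.57 psi 60.3 q7 -0.74 gap 0.427 F [-0.6 -0.5 -3.1] pos [635.1 -32.7  88.2] tilt [-0.005  0.002]
world left [  4.5  -3.2 -18.2] turn left 0.005
[-0.05, 0.55, 1.82] 0.005
```

>>> move_arm([
  [1, -0.05, 0.5, 0, -0.005, 0, 0.005],
  [1, 0, 0.2, 0, 0, 0, 0],
  [1, 0, 0, 0, 0, 0, 0],
])

```text
clock: 17.82
tool_pos: [639.6, -35.3, 87.1]
tool_rot: [-2.719, -1.574, 0.005]
contact_force: [-0.3, -0.5, -3.7]
finger_gap: 0.427
```

```bash
python3 - <<'E'
from h import *
plan(639.6,-35.9,70,60)
E
```

```text
t17.82 psi 60.1 q7 -0.74 gap 0.427 F [-0.3 -0.5 -3.7] pos [639.6 -35.3  87.1] tilt [-0.002  0.003]
world left [  0.   -0.6 -17.1] turn left 0.002
[-0.05, 0.03, 1.71] 0.002
```

>>> move_arm([
  [1, -0.05, 0.05, 0.25, 0, 0, 0],
  [1, 0, 0.05, 0.35, 0, 0, 0],
  [1, 0, 0.05, 0.35, 0, 0, 0],
  [1, 0, 0, 0.3, 0, 0, 0],
])

```text
clock: 18.15
tool_pos: [642.1, -36.6, 75.1]
tool_rot: [2.718, 1.573, -0.001]
contact_force: [0.3, 0.1, -3.3]
finger_gap: 0.431
```

```bash
python3 - <<'E'
from h import *
plan(639.6,-35.9,70,60)
E
```

```text
t18.15 psi 60.1 q7 -0.75 gap 0.431 F [ 0.3  0.1 -3.3] pos [642.1 -36.6  75.1] tilt [0.001 0.001]
world left [-2.5  0.7 -5.1] turn left 0.002
[-0.07, -0.25, 0.51] 0.002
```

>>> move_arm([
  [1, -0.05, -0.2, 0.2, 0, 0, 0],
  [1, 0, 0, 0.3, 0, 0, 0],
  [1, 0, 0, 0.3, 0, 0, 0],
  [1, 0, 0, 0.3, 0, 0, 0],
])

```text
clock: 18.48
tool_pos: [640.2, -35.9, 63.0]
tool_rot: [2.718, 1.572, -0.0]
contact_force: [-1.5, 1.1, 7.3]
finger_gap: 0.422
```

>>> move_arm([
  [1, 0, 0, 0.3, 0, 0, 0],
  [1, 0, 0, 0.3, 0, 0, 0],
  [1, 0, 0, 0.3, 0, 0, 0],
])

```text
clock: 18.73
tool_pos: [641.0, -35.3, 53.5]
tool_rot: [2.718, 1.573, 0.003]
contact_force: [-0.0, -0.1, -2.9]
finger_gap: 0.423
```

>>> move_arm([
  [1, 0, 0, 0.3, 0, 0, 0],
  [1, 0, 0, 0.4, 0, 0, 0],
  [1, 0, 0, 0.3, 0, 0, 0],
  [1, 0, 0, 0.2, 0, 0, 0],
])

```text
clock: 19.07
tool_pos: [641.0, -35.2, 39.6]
tool_rot: [2.718, 1.573, 0.002]
contact_force: [0.8, 0.0, -3.2]
finger_gap: 0.427
```

>>> move_arm([
  [1, 0, 0, 0.15, 0, 0, 0],
  [1, 0, 0, 0.15, 0, 0, 0],
])

```text
clock: 19.23
tool_pos: [641.0, -35.2, 38.0]
tool_rot: [2.718, 1.573, 0.002]
contact_force: [-6.4, 0.4, 19.6]
finger_gap: 0.424
```

>>> move_arm([
  [0.2, 0, 0, -0.05, 0, 0, 0],
  [0.2, 0, 0, 0, 0, 0, 0],
  [0.2, 0, 0, 0, 0, 0, 0],
  [0.2, 0, 0, -1.5, 0, 0, 0],
  [0.2, 0, 0, -3, 0, 0, 0],
])

```text
clock: 19.65
tool_pos: [637.5, -36.0, 80.7]
tool_rot: [-2.718, -1.573, 0.011]
contact_force: [-1.1, -0.6, -0.1]
finger_gap: 0.805
```

>>> move_arm([
  [0.2, 0, 0, -3, 0, 0, 0],
  [0.2, 0, 0, -1, 0, 0, 0],
])

```text
clock: 19.82
tool_pos: [639.2, -35.9, 124.4]
tool_rot: [2.719, 1.573, -0.006]
contact_force: [0.3, 0.3, 1.3]
finger_gap: 0.799
```

```bash
python3 - <<'E'
from h import *
plan(490,-155,115,53.5)
E
```

```text
t19.82 psi 60.1 q7 -0.73 gap 0.799 F [0.3 0.3 1.3] pos [639.2 -35.9 124.4] tilt [-0.002  0.003]
world left [-149.2 -119.1   -9.4] turn left 0.115
[-2.96, -1.17, 0.16] 0.019
[-2.98, -1.11, 0.16] 0.019
[-3.0, -1.05, 0.16] 0.019
[-3.02, -0.99, 0.16] 0.019
[-3.04, -0.94, 0.16] 0.019
[-3.06, -0.88, 0.16] 0.019
```

>>> move_arm([
  [0.2, -2.0, -0.8, 0, 0, 0, 0.02],
  [0.2, -3, -1.2, 0.1, 0, 0, 0.02],
  [0.2, -3, -1.1, 0.1, 0, 0, 0.02],
  [0.2, -3, -1.0, 0.1, 0, 0, 0.02],
  [0.2, -3, -1.0, 0.1, 0, 0, 0.02],
])

```text
clock: 20.23
tool_pos: [527.9, -122.2, 123.6]
tool_rot: [2.786, 1.442, 0.024]
contact_force: [-0.2, -0.5, -0.0]
finger_gap: 0.802
```

>>> move_arm([
  [0.2, -2.5, -0.7, 0, 0, 0, 0.015],
  [0.2, -0.5, -0.2, 0, 0, 0, 0],
  [0.2, 0, 0, 0, 0, 0, 0],
])

```text
clock: 20.48
tool_pos: [494.4, -148.2, 122.2]
tool_rot: [2.804, 1.407, 0.011]
contact_force: [-0.0, 0.8, 0.3]
finger_gap: 0.801
```

```bash
python3 - <<'E'
from h import *
import pickle
plan(486,-165,1,53.5)
c=snap('wrist','w17.png');pickle.dump(c,open('w.pkl','wb'))
E
```

```text
t20.48 psi 53.3 q7 -0.64 gap 0.801 F [-0.   0.8  0.3] pos [ 494.4 -148.2  122.2] tilt [ 0.007 -0.005]
world left [  -8.4  -16.8 -121.2] turn left -0.004
[-0.46, 0.08, 3.03] -0.001
[-0.46, 0.08, 3.03] -0.001
[-0.46, 0.08, 3.03] -0.001
[-0.46, 0.08, 3.03] -0.001
```

View pics/w17.png

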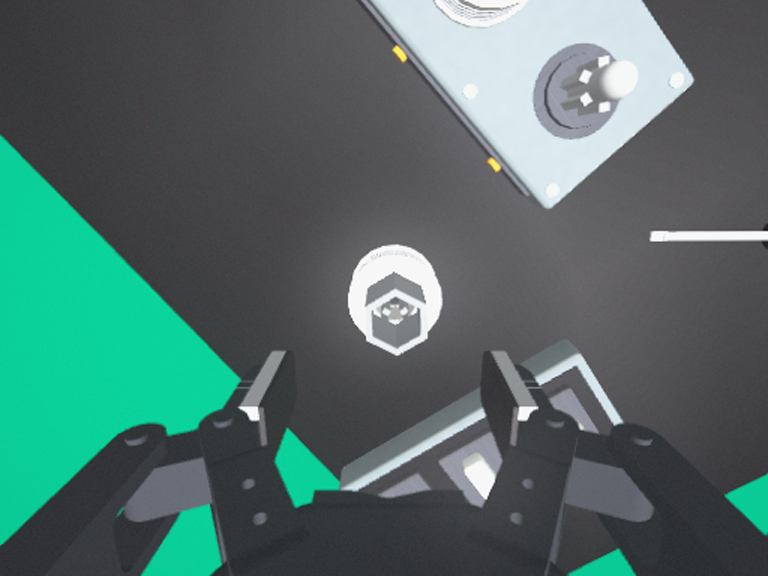

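```bash
python3 - <<'E'
from h import *
import pickle
from scipy.optimize import least_squares
c=pickle.load(open('w.pkl','rb'))
hexm(c,[(395,287),(427,304),(427,337),(397,355),(367,339),(365,305)],72)
P=np.array([onz(c,u/1.5-.17,v/1.5-.17,62)[:2] for u,v in [(603,62),(582,75),(586,99),(604,106)]])
q=least_squares(lambda q:np.hypot(*(P-q).T)-11.3,[650,-127]).x;d=P-q
print(q,np.degrees(np.arctan2(d[:,1],d[:,0]))%60, np.degrees(np.arctan2(*(P-[650,-126.8]).T[::-1]))%60,np.hypot(*(P-[650,-126.8]).T))
plan(486.5,-165,1,53.5)
cv2.imwrite('pics/sp17.png',cv2.resize(c['img'][15:110,340:440,::-1],None,fx=7,fy=6,interpolation=cv2.INTER_CUBIC))
E
```

```text
hex [ 487.  -165.5] r [21.5 21.  21.  21.9 20.8 21.2] psi needed mod60 54.9
[ 649.39596317 -125.97683094] [2.1741649  3.42238299 6.88535059 5.6692435 ] [7.15934116 3.64479004 2.24911505 0.78793752] [10.56912404 13.07196333 11.00648073 10.4538369 ]
t20.53 psi 53.3 q7 -0.64 gap 0.801 F [-1.8  0.5  0.7] pos [ 494.9 -148.1  122.2] tilt [ 0.007 -0.004]
world left [  -8.4  -16.9 -121.2] turn left -0.003
[-0.46, 0.08, 3.03] -0.001
[-0.46, 0.08, 3.03] -0.001
[-0.46, 0.08, 3.03] -0.001
[-0.46, 0.08, 3.03] -0.001
```

View pics/sp17.png

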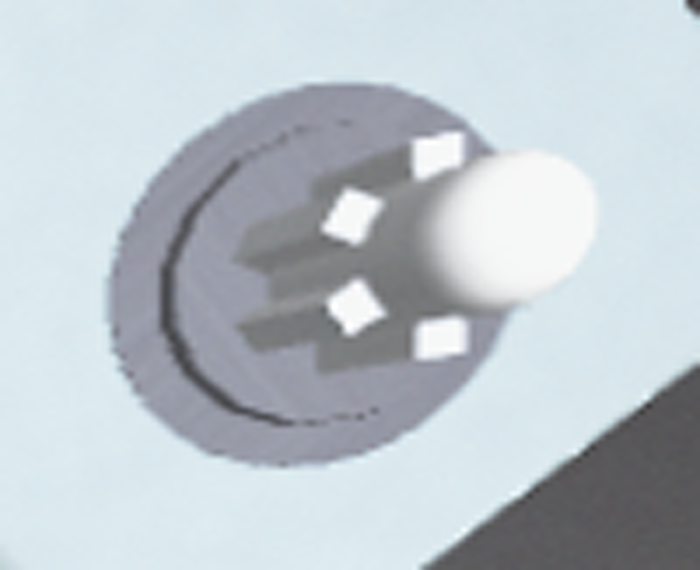

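>>> move_arm([
  [0.2, -0.9, 0.1, 0.7, 0.007, -0.004, -0.015],
  [0.2, -0.8, 0.1, 2.5, 0, 0, 0],
  [0.2, -0.2, 0, 3, 0, 0, 0],
  [0.2, 0, 0, 2.5, 0, 0, 0],
  [0.2, 0, 0, 1.5, 0, 0, 0],
])

```text
clock: 20.95
tool_pos: [497.3, -163.7, 19.1]
tool_rot: [2.781, 1.443, 0.023]
contact_force: [0.2, -0.6, 0.0]
finger_gap: 0.799
```

```bash
python3 - <<'E'
from h import *
plan(488,-164.1,1,54)
E
```

```text
t20.95 psi 54.9 q7 -0.66 gap 0.799 F [ 0.2 -0.6  0. ] pos [ 497.3 -163.7   19.1] tilt [ 0.015 -0.009]
world left [ -9.3  -0.4 -18.1] turn left 0.015
[-0.56, -0.74, 1.81] 0.015
```

>>> move_arm([
  [0.2, -0.5, -0.6, 0.2, 0.014, -0.009, 0.01],
  [0.2, -0.1, -0.2, 0.7, 0, 0, 0],
  [0.2, 0, 0, 0.6, 0, 0, 0],
  [0.2, 0, 0, 0.1, 0, 0, 0],
])

```text
clock: 21.28
tool_pos: [487.5, -161.2, -2.3]
tool_rot: [-2.787, -1.439, 0.004]
contact_force: [-0.3, -0.6, -0.0]
finger_gap: 0.798
```

```bash
python3 - <<'E'
from h import *
plan(488,-164.1,1,54)
E
```

```text
t21.28 psi 54.6 q7 -0.68 gap 0.798 F [-0.3 -0.6 -0. ] pos [ 487.5 -161.2   -2.3] tilt [-0.006  0.   ]
world left [ 0.5 -2.9  3.3] turn left 0.011
[-0.21, 0.21, -0.33] 0.011
```

>>> move_arm([
  [0.4, -0.2, 0.2, -0.3, -0.005, 0, 0.005],
  [1, 0, 0, 0, 0, 0, 0],
  [1, 0, 0, 0, 0, 0, 0],
  [1, 0, 0, 0, 0, 0, 0],
  [1, 0, 0, 0, 0, 0, 0],
])

```text
clock: 21.7
tool_pos: [490.2, -164.4, 3.2]
tool_rot: [2.792, 1.434, 0.005]
contact_force: [-0.4, -0.1, -3.0]
finger_gap: 0.425
```

```bash
python3 - <<'E'
from h import *
plan(488,-164.1,1,54)
c=snap('wrist','w18.png')
hexm(c,[(388,367),(449,395),(449,458),(388,484),(328,458),(328,395)],73)
E
```

```text
t21.70 psi 54.4 q7 -0.68 gap 0.425 F [-0.4 -0.1 -3. ] pos [ 490.2 -164.4    3.2] tilt [ 0.004 -0.002]
world left [-2.2  0.3 -2.2] turn left 0.006
[-0.11, -0.2, 0.22] 0.006
hex [ 488.2 -165.8] r [20.6 21.2 21.9 21.  21.8 21.1] psi needed mod60 54.2
```

View pics/w18.png

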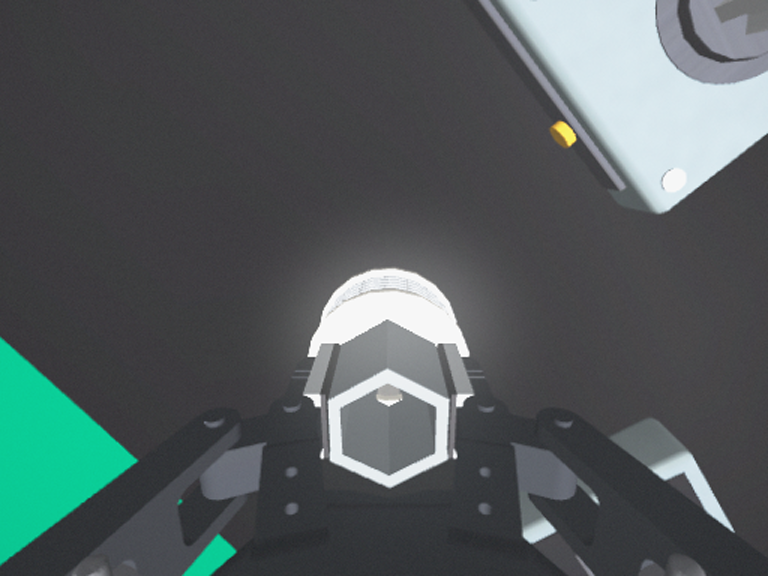

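>>> move_arm([
  [1, 0, 0, -1.5, 0, 0, 0],
  [1, 0, 0, -3, 0, 0, 0],
  [1, 0, 0, -3, 0, 0, 0],
  [1, 0, 0, -2.7, 0, 0, 0],
])

```text
clock: 22.08
tool_pos: [484.2, -162.8, 102.8]
tool_rot: [-2.788, -1.433, 0.012]
contact_force: [0.3, -0.7, -2.8]
finger_gap: 0.423
```

```bash
python3 - <<'E'
from h import *
plan(651.3,-125,105,64)
E
```

```text
t22.08 psi 54.4 q7 -0.61 gap 0.423 F [ 0.3 -0.7 -2.8] pos [ 484.2 -162.8  102.8] tilt [-0.01   0.004]
world left [167.1  37.8   2.2] turn left -0.168
[2.56, 2.28, -0.04] -0.034
[2.48, 2.36, -0.04] -0.034
[2.4, 2.44, -0.04] -0.034
[2.32, 2.52, -0.04] -0.034
[2.23, 2.6, -0.04] -0.034
```

>>> move_arm([
  [1, 1.3, 1.1, -0.3, -0.009, 0.004, -0.03],
  [1, 2.5, 2.3, 0, 0, 0, -0.034],
  [1, 2.4, 2.4, 0, 0, 0, -0.034],
  [1, 2.4, 2.5, 0, 0, 0, -0.034],
  [1, 2.2, 2.2, 0, 0, 0, -0.034],
])

```text
clock: 22.5
tool_pos: [628.0, -131.9, 113.1]
tool_rot: [2.664, 1.655, -0.007]
contact_force: [0.9, -0.0, -3.0]
finger_gap: 0.426
```

>>> move_arm([
  [1, 1.0, 1.1, 0.4, 0, 0, 0],
  [1, 0.2, 0.2, 0.4, 0, 0, 0],
  [1, 0, 0, 0, 0, 0, 0],
])

```text
clock: 22.75
tool_pos: [652.2, -122.1, 104.3]
tool_rot: [2.659, 1.663, 0.004]
contact_force: [-1.3, 0.0, -3.1]
finger_gap: 0.424
```

```bash
python3 - <<'E'
from h import *
snap('wrist','w19.png')
plan(651.3,-125,90,64)
E
```

```text
t22.80 psi 64.0 q7 -0.55 gap 0.424 F [ 0.2  0.5 -2.5] pos [ 651.6 -122.3  104.5] tilt [0.006 0.001]
world left [ -0.3  -2.7 -14.5] turn left 0.0
[-0.26, 0.09, 1.45] 0.0
```

View pics/w19.png

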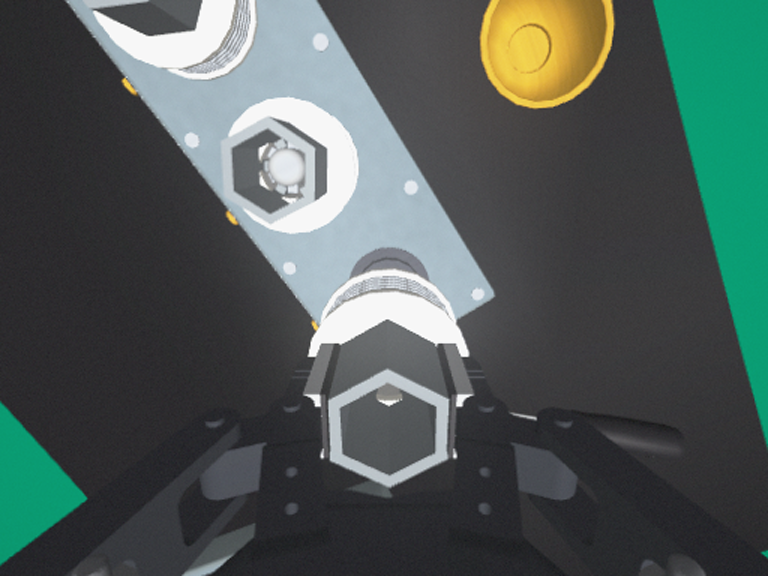

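>>> move_arm([
  [1, -0.2, 0.1, 0.5, 0.005, 0, 0],
  [1, 0, 0.1, 0.7, 0, 0, 0],
  [1, 0, 0.1, 0.2, 0, 0, 0],
  [1, 0, 0, 0, 0, 0, 0],
])

```text
clock: 23.13
tool_pos: [648.2, -128.9, 88.7]
tool_rot: [-2.666, -1.661, 0.011]
contact_force: [-0.2, -0.1, -2.6]
finger_gap: 0.425
```

```bash
python3 - <<'E'
from h import *
plan(651.3,-125,70,64)
E
```

```text
t23.13 psi 63.8 q7 -0.55 gap 0.425 F [-0.2 -0.1 -2.6] pos [ 648.2 -128.9   88.7] tilt [-0.004  0.006]
world left [  3.1   3.9 -18.7] turn left -0.003
[0.49, 0.11, 1.87] -0.003
```

>>> move_arm([
  [1, 0.4, 0.1, 0, -0.004, 0.005, -0.003],
  [1, 0.1, 0, 0, 0, 0, 0],
  [1, 0, 0, 0, 0, 0, 0],
])

```text
clock: 23.38
tool_pos: [650.0, -126.0, 88.5]
tool_rot: [-2.665, -1.663, 0.003]
contact_force: [0.4, -0.5, -2.1]
finger_gap: 0.425
```

```bash
python3 - <<'E'
from h import *
plan(651.3,-125,70,64)
E
```

```text
t23.38 psi 63.9 q7 -0.55 gap 0.425 F [ 0.4 -0.5 -2.1] pos [ 650.  -126.    88.5] tilt [-0.001  0.001]
world left [  1.3   1.  -18.5] turn left -0.001
[0.15, 0.07, 1.85] -0.001
```

>>> move_arm([
  [1, 0.15, 0.05, 0.2, 0, 0, 0],
  [1, 0, 0, 0.35, 0, 0, 0],
  [1, 0, 0, 0.35, 0, 0, 0],
  [1, 0, 0, 0.3, 0, 0, 0],
])

```text
clock: 23.72
tool_pos: [652.4, -124.5, 77.1]
tool_rot: [2.664, 1.663, 0.001]
contact_force: [0.3, 0.6, -2.5]
finger_gap: 0.424
```

```bash
python3 - <<'E'
from h import *
plan(651.3,-125,70,64)
E
```

```text
t23.72 psi 63.9 q7 -0.56 gap 0.424 F [ 0.3  0.6 -2.5] pos [ 652.4 -124.5   77.1] tilt [0.001 0.   ]
world left [-1.1 -0.5 -7.1] turn left -0.001
[-0.09, -0.08, 0.71] -0.001
```

>>> move_arm([
  [1, -0.05, -0.05, 0.3, 0, 0, 0],
  [1, 0, 0, 0.3, 0, 0, 0],
  [1, 0, 0, 0.3, 0, 0, 0],
  [1, 0, 0, 0.3, 0, 0, 0],
])

```text
clock: 24.05
tool_pos: [651.4, -124.6, 63.3]
tool_rot: [2.664, 1.663, 0.0]
contact_force: [-0.8, 0.0, 5.6]
finger_gap: 0.43
```

>>> move_arm([
  [1, 0, 0, 0.3, 0, 0, 0],
  [1, 0, 0, 0.3, 0, 0, 0],
  [1, 0, 0, 0.3, 0, 0, 0],
])

```text
clock: 24.3
tool_pos: [652.4, -124.0, 53.8]
tool_rot: [2.664, 1.663, 0.003]
contact_force: [-1.1, -0.1, -2.7]
finger_gap: 0.423
```

>>> move_arm([
  [1, 0, 0, 0.3, 0, 0, 0],
  [1, 0, 0, 0.4, 0, 0, 0],
  [1, 0, 0, 0.3, 0, 0, 0],
  [1, 0, 0, 0.2, 0, 0, 0],
])

```text
clock: 24.63
tool_pos: [652.3, -123.9, 39.9]
tool_rot: [2.664, 1.664, 0.003]
contact_force: [0.3, -0.5, -2.2]
finger_gap: 0.424
```

>>> move_arm([
  [1, 0, 0, 0.15, 0, 0, 0],
  [1, 0, 0, 0.15, 0, 0, 0],
])

```text
clock: 24.8
tool_pos: [652.3, -123.8, 37.9]
tool_rot: [2.664, 1.663, 0.002]
contact_force: [-6.2, 1.5, 20.4]
finger_gap: 0.427
```

>>> move_arm([
  [0.2, 0, 0, -0.05, 0, 0, 0],
  [0.2, 0, 0, 0, 0, 0, 0],
  [0.2, 0, 0, 0, 0, 0, 0],
  [0.2, 0, 0, -1.5, 0, 0, 0],
  [0.2, 0, 0, -3, 0, 0, 0],
])

```text
clock: 25.22
tool_pos: [648.6, -124.2, 80.1]
tool_rot: [-2.662, -1.662, 0.009]
contact_force: [-0.0, -0.5, 0.2]
finger_gap: 0.798
```

>>> move_arm([
  [0.2, 0, 0, -3.5, 0, 0, 0],
  [0.5, 0, 0, -3, 0, 0, 0],
])

```text
clock: 25.38
tool_pos: [647.3, -124.1, 145.5]
tool_rot: [-2.659, -1.661, 0.015]
contact_force: [0.7, 0.0, 0.0]
finger_gap: 0.676
```

```bash
python3 - <<'E'
from h import *
plan(524.5,-323,130,64)
snap('wrist','w20.png');snap('top','t20.png');snap('scene','s20.png')
E
```

```text
t25.38 psi 64.0 q7 -0.53 gap 0.676 F [0.7 0.  0. ] pos [ 647.3 -124.1  145.5] tilt [-0.011  0.005]
world left [-122.8 -198.9  -15.5] turn left -0.0
[-3.32, -0.33, 0.22] -0.0
[-3.32, -0.33, 0.22] -0.0
[-3.32, -0.33, 0.22] -0.0
[-3.32, -0.33, 0.22] -0.0
[-3.32, -0.33, 0.22] -0.0
[-3.32, -0.33, 0.22] -0.0
[-3.32, -0.33, 0.22] -0.0
```

View pics/s20.png

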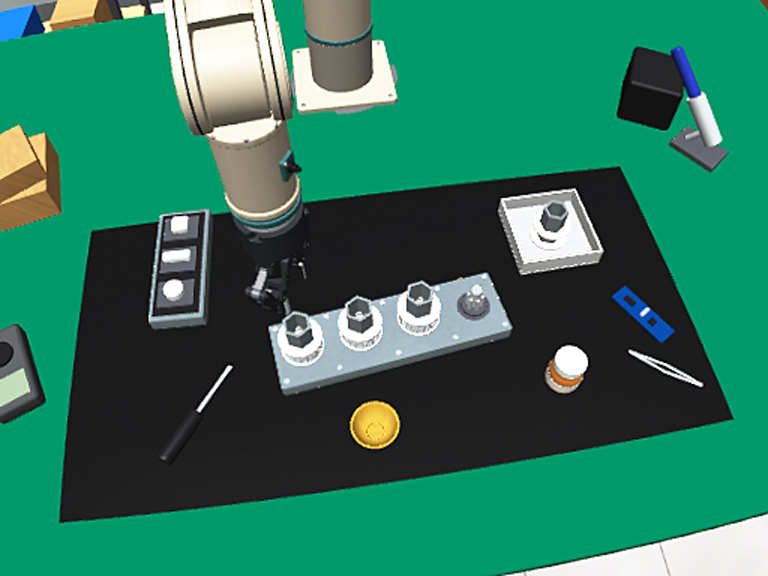

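View pics/t20.png

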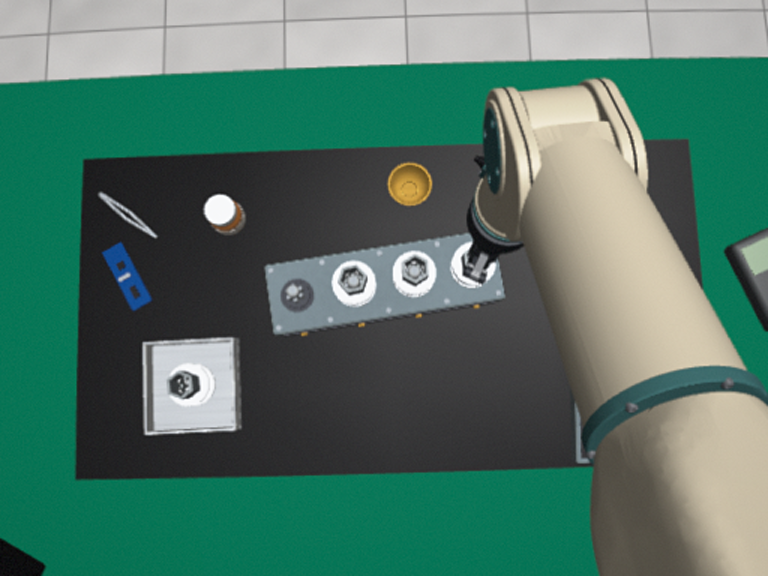

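>>> move_arm([
  [1, -2, -0.2, 0.1, -0.01, 0.005, 0],
  [1, -3.3, -0.3, 0.4, 0, 0, 0],
  [1, -3.3, -0.3, 0.4, 0, 0, 0],
  [1, -3.3, -0.3, 0.4, 0, 0, 0],
  [1, -3.3, -0.3, 0.4, 0, 0, 0],
])

```text
clock: 25.95
tool_pos: [572.2, -246.2, 125.1]
tool_rot: [-2.647, -1.687, -0.018]
contact_force: [0.3, 0.5, -0.4]
finger_gap: -0.001
```

>>> move_arm([
  [1, -3.3, -0.3, 0.3, 0, 0, 0],
  [1, -2.5, -0.3, 0.3, 0, 0, 0],
  [1, -0.5, -0.1, 0.1, 0, 0, 0],
  [1, 0, 0, 0, 0, 0, 0],
  [1, 0, 0, 0, 0, 0, 0],
])

```text
clock: 26.37
tool_pos: [525.8, -310.8, 109.0]
tool_rot: [-2.651, -1.664, 0.003]
contact_force: [0.6, -0.0, 0.6]
finger_gap: -0.002
```

```bash
python3 - <<'E'
from h import *
import pickle
plan(524.5,-323,30,64)
c=snap('wrist','w21.png');pickle.dump(c,open('w.pkl','wb'))
E
```

```text
t26.37 psi 64.2 q7 -0.23 gap -0.002 F [ 0.6 -0.   0.6] pos [ 525.8 -310.8  109. ] tilt [-0.011 -0.005]
world left [ -1.3 -12.2 -79. ] turn left 0.004
[-0.38, 0.14, 2.63] 0.001
[-0.38, 0.14, 2.63] 0.001
[-0.38, 0.14, 2.63] 0.001
```

View pics/w21.png

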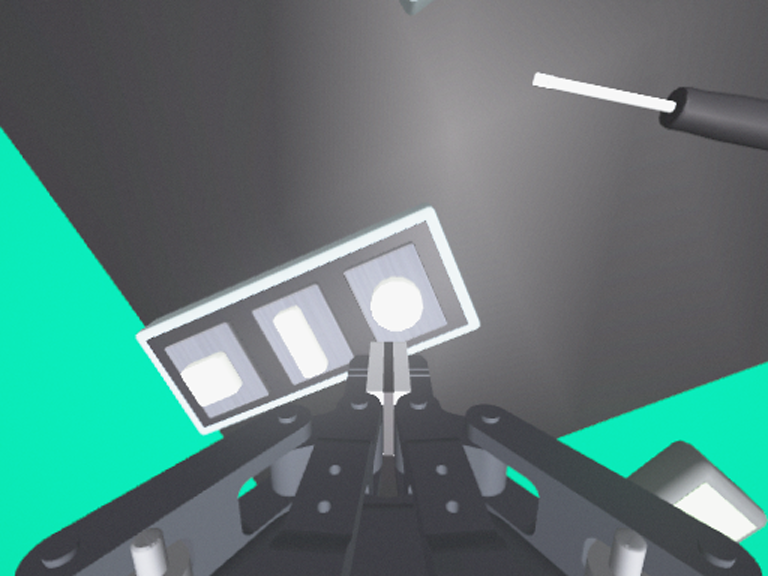

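```bash
python3 - <<'E'
from h import *
import pickle
c=pickle.load(open('w.pkl','rb'))
for n,u,v in [('round',398,305),('bar',300,342),('square',214,380)]: print(n,onz(c,u/1.5-.17,v/1.5-.17,52).round(1))
s=ctrl.sense();M=R.from_rotvec(s['tool_rot']).as_matrix()
print([proj(c,s['tool_pos']+M@np.array([x,0,-36])).round(1)*1.5 for x in (-11,0,11)])
plan(524.5,-322,30,64)
E
```

```text
round [ 525.5 -322.    52. ]
bar [ 460.2 -317.8   52. ]
square [ 397.6 -317.3   52. ]
[array([389.55, 389.7 ]), array([389.55, 364.2 ]), array([389.55, 337.8 ])]
t26.42 psi 64.3 q7 -0.23 gap -0.003 F [-0.6 -0.1  0.3] pos [ 526.1 -310.2  109. ] tilt [-0.011 -0.005]
world left [ -1.6 -11.8 -79. ] turn left 0.005
[-0.38, 0.12, 2.63] 0.002
[-0.38, 0.12, 2.63] 0.002
[-0.38, 0.12, 2.63] 0.002
```

>>> move_arm([
  [1, -0.6, 0.15, 1.5, -0.01, -0.005, 0],
  [1, -0.3, 0.1, 2.7, 0, 0, 0],
  [1, 0, 0, 2.5, 0, 0, 0],
  [1, 0, 0, 1.0, 0, 0, 0],
  [1, 0, 0, 0, 0, 0, 0],
])

```text
clock: 26.83
tool_pos: [533.9, -309.9, 31.5]
tool_rot: [2.647, 1.688, 0.014]
contact_force: [-0.0, 0.3, 0.4]
finger_gap: -0.004
```

```bash
python3 - <<'E'
from h import *
plan(525.7,-320.7,8,64)
E
```

```text
t26.83 psi 65.1 q7 -0.26 gap -0.004 F [-0.   0.3  0.4] pos [ 533.9 -309.9   31.5] tilt [ 0.007 -0.006]
world left [ -8.2 -10.8 -23.5] turn left 0.019
[-1.33, -0.29, 2.35] 0.019
```

>>> move_arm([
  [1, -1.0, -0.2, 0, 0.007, -0.006, 0.01],
  [1, -0.4, -0.1, 0, 0, 0, 0],
  [1, 0, 0, 0, 0, 0, 0],
])

```text
clock: 27.08
tool_pos: [527.6, -318.8, 33.1]
tool_rot: [-2.653, -1.682, -0.003]
contact_force: [0.9, 0.7, 0.4]
finger_gap: 0.0
```

```bash
python3 - <<'E'
from h import *
plan(525.7,-320.7,8,64)
snap('wrist','w22.png')
E
```

```text
t27.08 psi 64.8 q7 -0.25 gap 0.000 F [0.9 0.7 0.4] pos [ 527.6 -318.8   33.1] tilt [ 0.001 -0.002]
world left [ -1.9  -1.9 -25.1] turn left 0.013
[-0.25, -0.09, 2.51] 0.013
```

View pics/w22.png

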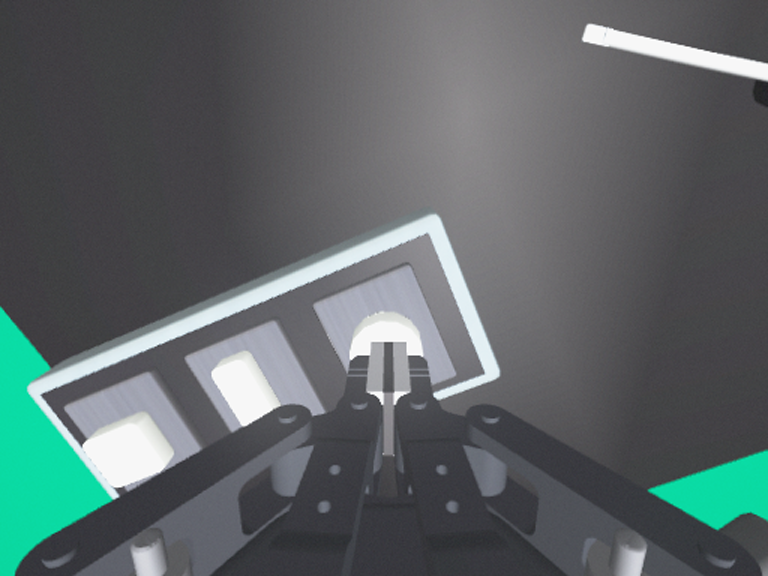

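>>> move_arm([
  [1, -0.2, -0.1, 0.4, 0, 0, 0],
  [1, 0, 0, 0.6, 0, 0, 0],
  [1, 0, 0, 0.5, 0, 0, 0],
])

```text
clock: 27.38
tool_pos: [528.5, -322.2, 21.0]
tool_rot: [2.649, 1.677, 0.009]
contact_force: [0.3, 0.1, -0.3]
finger_gap: 0.001
```

>>> move_arm([
  [1, 0, 0, 0.3, 0, 0, 0],
  [1, 0, 0, 0.3, 0, 0, 0],
])

```text
clock: 27.55
tool_pos: [528.3, -322.3, 14.2]
tool_rot: [2.649, 1.677, 0.008]
contact_force: [-0.3, 0.2, 2.6]
finger_gap: 0.002
```

>>> move_arm([
  [1, -0.1, 0, 0.3, 0, 0, 0],
  [1, 0, 0, 0.3, 0, 0, 0],
])

```text
clock: 27.72
tool_pos: [528.5, -322.4, 8.5]
tool_rot: [2.649, 1.677, 0.01]
contact_force: [-6.7, 3.3, 36.2]
finger_gap: -0.002
```

>>> move_arm([
  [1, 0, 0, 0.2, 0, 0, 0],
  [1, 0, 0, 0.1, 0, 0, 0],
])

```text
clock: 27.88
tool_pos: [528.3, -322.4, 9.1]
tool_rot: [2.649, 1.677, 0.007]
contact_force: [-2.5, 2.1, 5.4]
finger_gap: 0.0
```

>>> move_arm([
  [1, 0, 0, -1, 0, 0, 0],
  [1, 0, 0, -1.5, 0, 0, 0],
  [1, 0, 0, -0.8, 0, 0, 0],
])

```text
clock: 28.13
tool_pos: [527.8, -322.2, 42.6]
tool_rot: [2.649, 1.679, 0.006]
contact_force: [0.1, -0.5, 0.3]
finger_gap: -0.005
```

```bash
python3 - <<'E'
from h import *
plan(396.5,-317,40,64)
E
```

```text
t28.13 psi 64.7 q7 -0.25 gap -0.005 F [ 0.1 -0.5  0.3] pos [ 527.8 -322.2   42.6] tilt [0.007 0.   ]
world left [-131.3    5.2   -2.6] turn left 0.013
[-1.28, -3.02, 0.06] 0.003
[-1.29, -3.02, 0.06] 0.003
[-1.3, -3.02, 0.06] 0.003
[-1.31, -3.01, 0.06] 0.003
```

>>> move_arm([
  [1, -0.7, -1.5, -0.1, 0.007, 0, 0.003],
  [1, -1.3, -3, 0, 0, 0, 0.003],
  [1, -1.3, -3, 0, 0, 0, 0.003],
  [1, -1.3, -3, 0, 0, 0, 0.003],
  [1, -0.6, -1.3, 0, 0, 0, 0],
])

```text
clock: 28.55
tool_pos: [402.2, -318.0, 45.4]
tool_rot: [2.653, 1.667, 0.013]
contact_force: [-1.7, 0.4, -0.1]
finger_gap: 0.001
```

>>> move_arm([
  [1, 0, 0, 0, 0, 0, 0],
  [1, 0, 0, 0, 0, 0, 0],
])

```text
clock: 28.72
tool_pos: [397.6, -318.7, 45.5]
tool_rot: [2.658, 1.663, 0.008]
contact_force: [0.8, -0.1, 0.1]
finger_gap: 0.001
```

```bash
python3 - <<'E'
from h import *
import pickle
c=snap('wrist','w23.png');pickle.dump(c,open('w.pkl','wb'))
plan(396.5,-317,30,64)
E
```

```text
t28.77 psi 64.1 q7 -0.21 gap -0.002 F [-1.1 -0.2  0.5] pos [ 397.9 -318.8   45.5] tilt [ 0.008 -0.001]
world left [ -1.4   1.8 -15.5] turn left 0.001
[0.1, -0.2, 1.55] 0.001
```

View pics/w23.png

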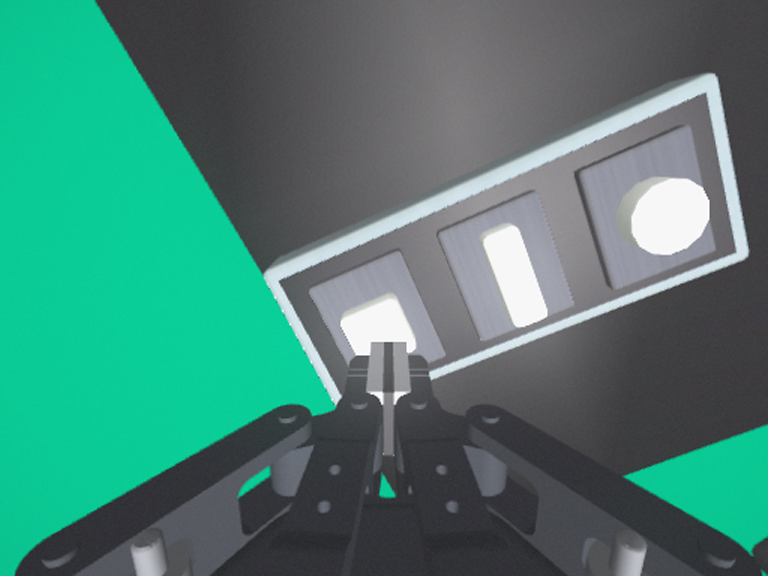

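```bash
python3 - <<'E'
from h import *
import pickle
c=pickle.load(open('w.pkl','rb'))
for n,u,v in [('sqL',342,328),('sqT',392,294),('sqR',415,347),('bar',516,276),('round',671,215)]: print(n,onz(c,u/1.5-.17,v/1.5-.17,52).round(1))
E
```

```text
sqL [ 379.6 -307.    52. ]
sqT [ 406.6 -302.3   52. ]
sqR [ 404.9 -329.8   52. ]
bar [ 457.9 -318.4   52. ]
round [ 523.5 -321.7   52. ]
```

>>> move_arm([
  [1, 0, -0.4, 0.3, 0.007, 0, 0],
  [1, 0, -0.1, 0.8, 0, 0, 0],
  [1, 0, 0, 0.7, 0, 0, 0],
  [1, 0, 0, 0.3, 0, 0, 0],
])

```text
clock: 29.1
tool_pos: [400.0, -316.9, 23.3]
tool_rot: [2.656, 1.668, 0.009]
contact_force: [0.2, 0.9, 0.6]
finger_gap: -0.001
```

```bash
python3 - <<'E'
from h import *
plan(393.7,-316.7,8,64)
E
```

```text
t29.10 psi 64.2 q7 -0.23 gap -0.001 F [0.2 0.9 0.6] pos [ 400.  -316.9   23.3] tilt [ 0.008 -0.002]
world left [ -6.3   0.2 -15.3] turn left 0.004
[-0.25, -0.57, 1.53] 0.004
```

>>> move_arm([
  [1, -0.2, -0.5, 0, 0.005, 0, 0],
  [1, 0, 0, 0.2, 0, 0, 0],
  [1, 0, 0, 0.3, 0, 0, 0],
])

```text
clock: 29.35
tool_pos: [395.4, -315.5, 16.3]
tool_rot: [-2.658, -1.673, -0.005]
contact_force: [1.3, 0.8, 1.7]
finger_gap: -0.001
```

>>> move_arm([
  [1, 0, 0, 0.3, 0, 0, 0],
  [1, 0, 0, 0.25, 0, 0, 0],
])

```text
clock: 29.52
tool_pos: [395.4, -315.5, 10.5]
tool_rot: [-2.658, -1.673, -0.005]
contact_force: [-1.3, 0.9, 3.9]
finger_gap: -0.002
```

>>> move_arm([
  [1, 0, 0, 0.25, 0, 0, 0],
  [1, 0, 0, 0.15, 0, 0, 0],
])

```text
clock: 29.68
tool_pos: [395.5, -315.5, 8.6]
tool_rot: [2.658, 1.674, 0.003]
contact_force: [-4.9, 3.8, 33.6]
finger_gap: 0.001
```

Square fully down. Release, go to the bar.

>>> move_arm([
  [1, 0, 0, -1, 0, 0, 0],
  [1, 0, 0, -1.5, 0, 0, 0],
  [1, 0, 0, -0.8, 0, 0, 0],
])

```text
clock: 29.93
tool_pos: [395.4, -315.3, 42.3]
tool_rot: [2.658, 1.675, 0.003]
contact_force: [0.2, 1.0, 0.2]
finger_gap: 0.001
```

```bash
python3 - <<'E'
from h import *
plan(460,-317,38,64)
E
```

```text
t29.93 psi 64.4 q7 -0.22 gap 0.001 F [0.2 1.  0.2] pos [ 395.4 -315.3   42.3] tilt [ 0.001 -0.001]
world left [64.6 -1.7 -4.3] turn left 0.008
[1.31, 2.95, 0.21] 0.004
[1.33, 2.94, 0.21] 0.004
```

>>> move_arm([
  [1, 0.6, 1.4, 0, 0, 0, 0],
  [1, 1.0, 2.3, 0, 0, 0, 0],
  [1, 0.8, 1.8, 0, 0, 0, 0],
  [1, 0.1, 0.2, 0.3, 0, 0, 0],
  [1, 0, 0, 0.3, 0, 0, 0],
])

```text
clock: 30.35
tool_pos: [458.9, -319.2, 38.1]
tool_rot: [2.658, 1.668, 0.003]
contact_force: [-0.7, -0.3, -0.2]
finger_gap: -0.002
```

```bash
python3 - <<'E'
from h import *
plan(460,-317,20,64)
snap('wrist','w24.png')
E
```

```text
t30.35 psi 64.2 q7 -0.24 gap -0.002 F [-0.7 -0.3 -0.2] pos [ 458.9 -319.2   38.1] tilt [0.004 0.   ]
world left [  1.1   2.2 -18.1] turn left 0.004
[0.25, -0.0, 1.81] 0.004
```

View pics/w24.png

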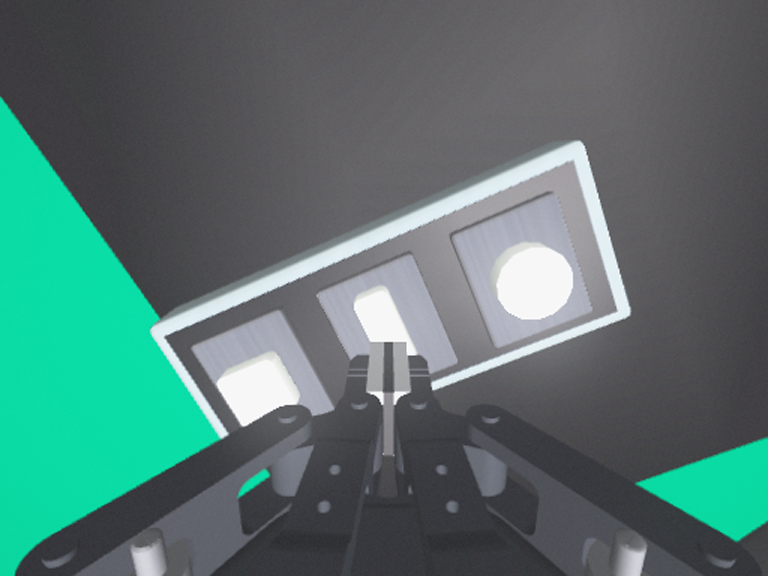

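>>> move_arm([
  [1, 0.2, 0, 0.4, 0, 0, 0],
  [1, 0, 0, 0.6, 0, 0, 0],
  [1, 0, 0, 0.4, 0, 0, 0],
  [1, 0, 0, 0.2, 0, 0, 0],
])

```text
clock: 30.73
tool_pos: [453.8, -316.8, 18.8]
tool_rot: [-2.661, -1.667, 0.004]
contact_force: [-0.2, -0.1, 0.3]
finger_gap: -0.001
```

```bash
python3 - <<'E'
from h import *
plan(460,-317,8,64)
E
```

```text
t30.73 psi 64.1 q7 -0.26 gap -0.001 F [-0.2 -0.1  0.3] pos [ 453.8 -316.8   18.8] tilt [-0.003  0.001]
world left [  6.2  -0.2 -10.8] turn left 0.002
[0.25, 0.57, 1.08] 0.002
```

>>> move_arm([
  [1, 0.2, 0.4, -0.1, 0, 0, 0],
  [1, 0.1, 0.1, 0, 0, 0, 0],
])

```text
clock: 30.9
tool_pos: [457.7, -316.2, 18.6]
tool_rot: [-2.66, -1.664, 0.008]
contact_force: [0.3, -0.3, 0.1]
finger_gap: 0.001
```

```bash
python3 - <<'E'
from h import *
plan(459.5,-317,8,64)
E
```

```text
t30.90 psi 64.1 q7 -0.26 gap 0.001 F [ 0.3 -0.3  0.1] pos [ 457.7 -316.2   18.6] tilt [-0.006  0.002]
world left [  1.8  -0.8 -10.6] turn left 0.001
[0.0, 0.2, 1.06] 0.001
```

>>> move_arm([
  [1, 0, 0.15, 0.2, 0, 0, 0],
  [1, 0, 0, 0.3, 0, 0, 0],
  [1, 0, 0, 0.25, 0, 0, 0],
])

```text
clock: 31.15
tool_pos: [459.7, -317.0, 11.6]
tool_rot: [-2.66, -1.664, 0.007]
contact_force: [-1.9, 0.3, 3.5]
finger_gap: -0.001
```

>>> move_arm([
  [1, 0, 0, 0.25, 0, 0, 0],
  [1, 0, 0, 0.15, 0, 0, 0],
])

```text
clock: 31.32
tool_pos: [459.8, -317.1, 8.7]
tool_rot: [-2.661, -1.664, 0.008]
contact_force: [-4.7, 3.8, 26.9]
finger_gap: -0.001
```

>>> move_arm([
  [1, 0, 0, -1, 0, 0, 0],
  [1, 0, 0, -2, 0, 0, 0],
  [1, 0, 0, -3, 0, 0, 0],
  [1, 0, 0, -3, 0, 0, 0],
  [1, 0, 0, -3, 0, 0, 0],
])

```text
clock: 31.73
tool_pos: [457.2, -314.8, 126.6]
tool_rot: [-2.651, -1.661, 0.015]
contact_force: [0.5, -0.2, 0.4]
finger_gap: 0.002
```

>>> move_arm([
  [1, 0, 0, -1, 0, 0, 0],
  [1, 0, 0, 0, 0, 0, 0],
  [1, 0, 0, 0, 0, 0, 0],
])

```text
clock: 31.98
tool_pos: [461.3, -317.2, 142.6]
tool_rot: [-2.661, -1.666, 0.007]
contact_force: [0.4, -0.0, -0.6]
finger_gap: 0.003
```

```bash
python3 - <<'E'
from h import *
plan(459.5,-317,130,64)
snap('scene','s25.png')
c=snap('top');cv2.imwrite('pics/t25.png',cv2.resize(c['img'][140:320,80:340,::-1],None,fx=3,fy=3,interpolation=cv2.INTER_CUBIC))
for i,(x,y) in enumerate([(627.4,51.8),(638.7,-37.5),(650,-126.8)]):
    print(proj(c,[x,y,70]).round(1),proj(c,[x,y,96]).round(1))
m=(c['img'].min(axis=2)>170).astype(np.uint8);n,l,st,ce=cv2.connectedComponentsWithStats(m)
for i in range(1,n):
    if st[i][4]>250 and 170<ce[i][1]<215:
        cc=cv2.findContours((l==i).astype(np.uint8),cv2.RETR_EXTERNAL,cv2.CHAIN_APPROX_NONE)[0][0];u,v=cv2.minEnclosingCircle(cc)[0];print((round(u,1),round(v,1)),onz(c,u,v,70).round(1),cv2.minEnclosingCircle(cc)[1])
E
```

```text
t31.98 psi 64.1 q7 -0.18 gap 0.003 F [ 0.4 -0.  -0.6] pos [ 461.3 -317.2  142.6] tilt [-0.004  0.003]
world left [ -1.8   0.2 -12.6] turn left 0.002
[-0.06, -0.17, 1.26] 0.002
[234.9 188. ] [234.2 186.1]
[275.1 181.7] [275.5 179.6]
[315.3 175.4] [316.8 173.2]
(506.4, 170.3) [ 649.4 -558.3   70. ] 12.191902160644531
(315.3, 176.4) [ 647.9 -126.8   70. ] 15.955098152160645
(275.6, 182.3) [637.3 -38.5  70. ] 15.727051734924316
(235.8, 188.5) [626.1  49.9  70. ] 15.630507469177246
```

View pics/s25.png

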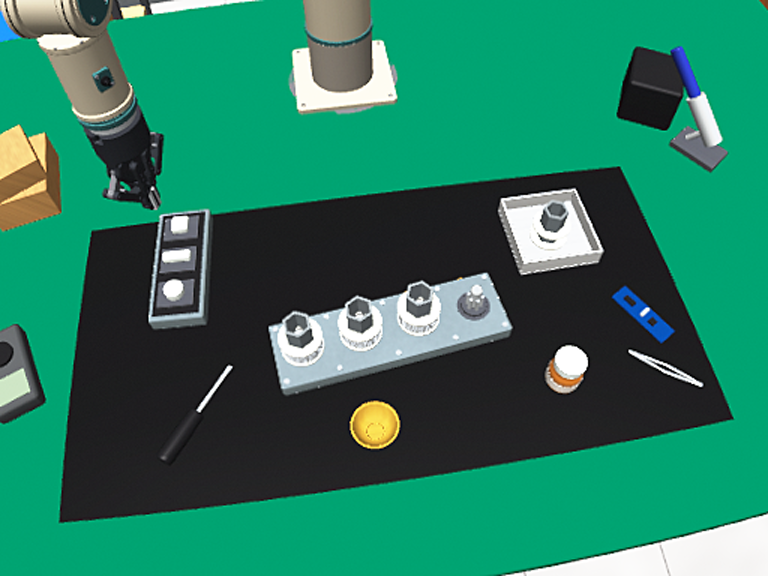

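View pics/t25.png

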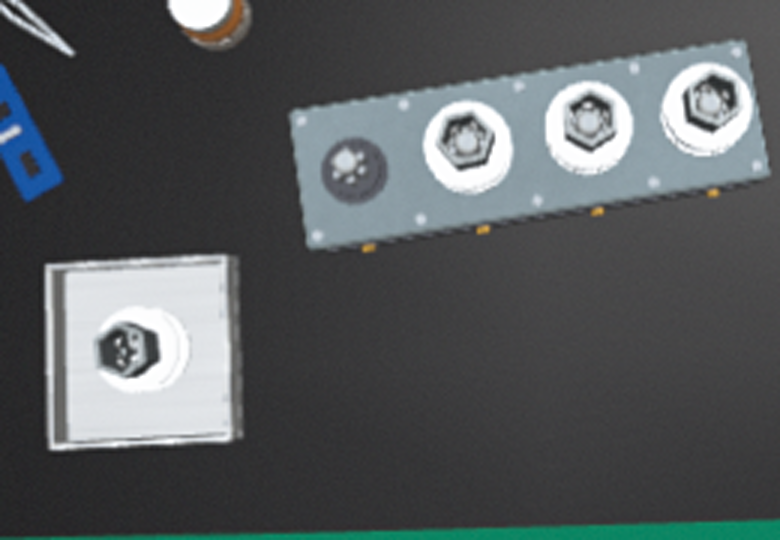

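The pictures show three reels home on their spindles, the empty reel upright in the tray, the keys up again and the bystanders where they were.

```bash
python3 -c "
from station import ctrl
print(ctrl.finish_job())"
```

```text
the job is handed in; nothing more can be done
None
```

I handed the job in at about 32 s of robot time; no verdict came back.

**Reels:**
- The empty reel came off the left spindle and stands upright in the middle of the tray.
- Three full reels were on the bench. They are on the mid-left, mid-right and right spindles, and the left spindle is now empty.
- Each was turned beforehand to match the tooth angle measured in the pictures. Mid-left slid straight in. Mid-right and right touched the tooth tops at about 6 to 7 N and then dropped into mesh. None needed rocking.
- All three stopped at the same height (tool reading 37.7 to 38.0 mm), pushing back with about 20 N on the shoulder. The last top and scene pictures show them seated.

**Keys:** I pressed round, square, then long bar, lifting clear between presses. Each went down to its stop, taking 27 to 36 N at the fingertips.

**Bystanders:** the jar, bowl and screwdriver are where they started.

**What disagreed:**
- The reported TCP lies about 35 mm beyond the real fingertips. My first grasp of the empty reel therefore closed above its collar and the fingers went into its bore. I measured the offset by touching the spindle nose (about 20 N), allowed for it from then on, and the second grasp held.
- The arm drifted 2 to 6 mm during fast moves, so I corrected the position before each fit.

I saw no grip slackening and no reel knocked aside.

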